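Prop a brooch plate and bezel for soldering

ROBOT

A 7-joint arm with a two-finger parallel gripper is mounted at the origin on a cart in front of the work surface, level with it; the furniture and walls round the work are solid. World frame = base frame: x ahead of the robot, y to its left, z up, the work surface at z = 0. Lengths are in m, angles in degrees, forces in N, time in s.
With the tool pointing down it reaches from about 0.4 to 0.75 m from the base axis. Payload 19.5 kg.
Tool frame: the origin (TCP) lies at the very end of the fingers, on their centre line; the grasp point (between the pads) lies 19 mm behind it (manip.grasp_offset is the distance from the TCP to the grasp point, in m); z points along the fingers, y is the direction in which the jaws open and shut (so a half turn about z gives the same grasp; the last joint's range is limited). The gripper opens to 85 mm and grips with 20 to 120 N. Pads are 22 mm wide; open, the fingers measure 114 mm over their backs; the gripper's body (76 mm by 85 mm) begins 54 mm behind the grasp point. The pads swing forward as they close: fully open they stand 13 mm farther back than shut.
Start: joints at [-74.41, 40.479, -1.581, 85.061, 1.261, 54.483, -4.326], TCP at [0.177, 0.547, 0.231] pointing down, gripper open.
Joint ranges: [-155.06, 155.06], [-18.47, 123.98], [-90, 86.84], [0, 140.48], [-83.41, 263.41], [0, 116], [-161.91, 161.91]. Speed limits (degrees/s): [108.29, 108.29, 147.25, 147.25, 172.46, 172.46, 172.46].

INTERFACE

Orientations are given as a 3x3 rotation matrix whose columns are the frame's x, y, z axes.
In Python, from rig import manip, camera, calibration gives the robot as it stands.
- The arm moves only by the shell command python3 -m jog 'ROWS' [FORCE]. ROWS is text: rows parted by semicolons, each of 7 numbers parted by spaces: the shift along the tool's x, y, z in cm, then the turn, a rotation vector about the tool's x, y, z in rad, then the opening, from 0 (shut) to 1 (fully open). A call has 1 to 8 rows; each row shifts and turns the pose as measured when the row begins, along the tool's axes as they then stand; what a row does not reach is not made up. A row lasts 1/12 s, in which the tool goes at most 41.7 mm and 7.16 degrees, less where a joint would pass 70% of its speed; a pose out of reach is approached as far as the arm can. A call is refused whole if a number of a shift passes 4.17 or a number of a turn 0.125, either way. A call with a gripper value outside its range is refused whole. The fingers move at their own pace and stop on an object; FORCE is the grip in N (left out, the last holds). Time passes only in rows, so rows that do not move let the fingers close. It gives the time, the measured TCP pose, the force and the opening at its end, in the units of the state.
- manip.get_state(): the state, without advancing time (a new reading comes with each control period).
- camera(name): name is "scene" or "top" or "wrist"; returns (picture, depth): 480x640x3 uint8, red, green, blue; 480x640 float32, m along the optical axis (not along the pixel's ray), 0 where there is no reading.
- calibration(name): a dict with "fovy" (degrees; the focal length in pixels is half the picture's height over the tangent of half this angle, whatever the lens; pixels are square), "cx", "cy" (the principal point, pixels), "world_from_camera" (4x4, takes a point from camera to world coordinates). Camera axes: x right, y down, z forward; pixel columns grow to the right and rows downward; lengths in m; the calibration is good to about 2 mm. A picture is of the moment at which its call begins: read the wrist's pose just before it. calibration takes no time and is no camera call; for the wrist camera it gives the pose at the moment of the call.
- manip.sign_off(): hands the job in, once; it reports no verdict.
The state is a dict: "clock": time; "joints": joint angles; "joint_vel": joint speeds; "effort": joint torques, N m; "tcp_pos": TCP position; "ee_rot": TCP orientation; "wrist_force": force on the tool from outside, world axes, zero at the start; "moment": the same for the moment, N m; "gripper_width": finger opening in m.
Only numpy, scipy, OpenCV 4.12 (cv2) and the standard library are available. Lean on these libraries where they do the work, as an engineer would, in place of code of your own. Each camera call takes 0.05 s, during which the arm holds its last target.

TASK

Set up the copper plate for soldering on the brown kiln slab: lay the two fire-brick chips flat on its front half as props, left and right with a gap between them, lay the plate across both like a bridge (long way left to right, centred on the slab left to right and square to it, so that the flame gets underneath), and set the brass bezel cup in the middle of the plate. The bezel cups are in the revolving tray under its fixed clear cover; the tray turns by its black knob, so bring the brass one round to the open front to take it, and leave the silver one in the tray. Also stand the cut piece of fire brick on its long edge on the slab close behind the plate as a heat reflector, parallel to the plate and clear of it, and do not disturb the flux jar.

Things in the scene. Friction and masses are not known exactly. Their poses are not given: they have to be found in the camera images.
- slab_top (a point): brown kiln slab lying fixed on the bench, 105 (its x, front to back) x 118 (its y) x 16 mm high; point at the centre of its top face, 16 mm over the bench, z up. Its front, towards the robot, is its -x side; its left is +y; its back is +x. Its yaw is within 0.2 rad of the robot's frame
- chip_a_mid (a point): one of two equal pale fire-brick chips, 17 (x) x 30 (y) x 12 mm high, with rounded edges, 12 g, loose on the bench; point at its centre, 6 mm up. Either chip may be the left one
- chip_b_mid (a point): the other fire-brick chip, same size; point at its centre, 6 mm up
- plate_mid (a point): flat copper plate, 42 (x) x 84 (y) x 6 mm thick, rounded corners, a circle scribed round its middle, about 150 g, loose, lying flat on the bench; point at its centre, 3 mm up; its long way is y
- split_mid (a point): cut piece of pale fire brick standing on its long edge on the bench, 28 (x, thickness) x 90 (y) x 60 mm high, about 120 g, loose; point at its centre, 30 mm up
- bezel_brass_mid (a point): yellow brass bezel cup: a plain round cup, open at the top, 32 mm across, wall 2 mm, 16 mm high, 30 g, standing loose on the disc of the tray, 57 mm from its axis; point at its centre, 8 mm up. It starts under the clear cover, to the left or right of the knob
- bezel_silver_mid (a point): silver-grey bezel cup, same size, in the compartment on the other side; stays in the tray; point at its centre, 8 mm up
- tray: round grey base of the revolving findings tray, 184 mm across, fixed; origin at the centre of its underside, on the disc's axis. A clear flat cover (top 37 mm over the bench) lies over all that is beyond x = -36 mm in its frame, left, right and behind; only the front segment (its -x side, roughly towards the robot) is open, with a rim 12 mm high. The black knob sticks up through the cover
- tray_disc (a joint): white disc of the tray, rad, 0 at the start, growing counter-clockwise from above, within 3.1 either way; turns lightly and stays put. Its face is 12 mm over the bench, with five compartments parted by 6 mm ribs; bezels ride along and start 72 degrees (1.26 rad) from mid-front. The black bar knob on its axis, 44 x 14 mm, 40 to 62 mm over the bench, turns with it; at 0 it lies along the tray's x
- flux_jar_mid (a point): flux jar with a green lid, 50 mm across, 57 mm high, loose, a bystander; point at its centre

How it is judged (in metres and radians):
On the way:
1. the brass cup has been brought round, still standing on the disc, to the open front of the tray (x of bezel_brass_mid in the frame of tray below -0.04 m and horizontal distance between bezel_brass_mid and tray below 0.08 m and height (world z) of bezel_brass_mid below 0.026 m), for 0.2 s.
At the end, for the whole second after the job is handed in: Chips flat on the slab either side of the plate's middle; plate level on both, within 15 mm of the slab's centre line, square to 0.2 rad, front half; brass cup within 9 mm of its middle; brick upright close behind, parallel to 0.2 rad, touching nothing; silver cup in the tray; all at rest (((y of chip_a_mid in the frame of plate_mid between 0.014 and 0.042 m and y of chip_b_mid in the frame of plate_mid between -0.042 and -0.014 m) or (y of chip_b_mid in the frame of plate_mid between 0.014 and 0.042 m and y of chip_a_mid in the frame of plate_mid between -0.042 and -0.014 m)) and distance between chip_a_mid and chip_b_mid above 0.038 m and height (world z) of chip_a_mid between 0.019 and 0.025 m and height (world z) of chip_b_mid between 0.019 and 0.025 m and height (world z) of plate_mid between 0.028 and 0.034 m and angle between each of plate_mid, split_mid's own z axis and vertical below 0.07 rad and angle between the y axis of plate_mid and the y axis of slab_top, either way round below 0.2 rad and x of plate_mid in the frame of slab_top between -0.045 and 0.004 m and y of plate_mid in the frame of slab_top between -0.015 and 0.015 m and horizontal distance between bezel_brass_mid and plate_mid below 0.009 m and height (world z) of bezel_brass_mid between 0.038 and 0.046 m and angle between bezel_brass_mid's own z axis and vertical below 0.12 rad and x of split_mid in the frame of slab_top between 0.012 and 0.052 m and y of split_mid in the frame of slab_top between -0.025 and 0.025 m and contact force between split and plate below 0.05 N and angle between the y axis of split_mid and the y axis of plate_mid, either way round below 0.2 rad and height (world z) of split_mid between 0.043 and 0.049 m and horizontal distance between bezel_silver_mid and tray below 0.08 m and height (world z) of bezel_silver_mid below 0.03 m and linear speed of each of plate, split, bezel_brass below 0.02 m/s and horizontal distance between split_mid and plate_mid below 0.085 m).
It fails at once if the flux jar is disturbed (moved by more than 20 mm) (distance of flux_jar_mid from where it was at the start of the episode above 0.02 m).
It fails at once if the silver cup is lifted out of the tray (height (world z) of bezel_silver_mid above 0.045 m).
It also fails if it takes over 128 s, if anything falls off the work surface, if the arm or the gripper's body presses on something with over 40 N, if the wrist force passes 120 N, or if a joint passes its speed limit or range.

## Working session

There is one attempt and no reset: what is moved stays moved. The work goes in short steps, Python scripts to look and compute and a shell command to move; the robot and the scene stay as the last step left them, time stands still between calls to the robot, and variables do not carry over. Pictures are saved under pics/ and viewed, and the job is handed in when it is done.

```bash
ls; mkdir -p pics; python3 - <<'E'
from rig import manip,camera,calibration
import cv2,numpy as np
s=manip.get_state();print(s)
print(manip.grasp_offset)
for n in("scene","top"):
    p,d=camera(n);cv2.imwrite(f"pics/{n}0.png",p[:,:,::-1]);np.savez(f"pics/{n}0.npz",p=p,d=d)
    c=calibration(n);print(n,c)
E
```

```text
pics
{'clock': 0.0, 'joints': array([-74.41094106,  40.51326102,  -1.5828707 ,  85.08272934,
         1.26064058,  54.48389342,  -4.32317535]), 'joint_vel': array([-0.08799938, -0.06237881,  0.01696114, -0.04023314, -0.02389662,
       -0.01674112, -0.09149016]), 'effort': array([ 1.08833479e-03, -8.83163881e+01,  1.23476464e+00, -2.36163479e+01,
        1.69040234e-02,  6.44588261e-03,  1.07774559e-05]), 'tcp_pos': array([0.1773945 , 0.54667825, 0.23084091]), 'ee_rot': array([[-9.51190331e-01,  3.08604699e-01, -3.06943661e-04],
       [ 3.08604851e-01,  9.51189754e-01, -1.04769657e-03],
       [-3.13624185e-05, -1.09128315e-03, -9.99999404e-01]]), 'wrist_force': array([-0.72422528, -0.37883934,  0.08561282]), 'moment': array([ 0.01648687, -0.0020957 ,  0.01667208]), 'gripper_width': 0.08510393096195532}
0.0187
scene {'fovy': 49.250091441260565, 'cx': 322.8299012293284, 'cy': 246.39986564979893, 'world_from_camera': array([[ 9.28040778e-01, -2.36138407e-01,  2.88060700e-01,
         2.06456055e-01],
       [-3.72478336e-01, -5.89281644e-01,  7.16942838e-01,
        -6.12782254e-01],
       [ 4.51142924e-04, -7.72648560e-01, -6.34833836e-01,
         7.41931563e-01],
       [ 0.00000000e+00,  0.00000000e+00,  0.00000000e+00,
         1.00000000e+00]])}
top {'fovy': 51.19719738361015, 'cx': 324.4796192705813, 'cy': 238.85925638119778, 'world_from_camera': array([[-8.13744295e-04, -9.97275831e-01,  7.37580766e-02,
         4.44940191e-01],
       [-9.99636414e-01, -1.17665162e-03, -2.69379943e-02,
         1.39234479e-01],
       [ 2.69513982e-02, -7.37531799e-02, -9.96912278e-01,
         1.08791914e+00],
       [ 0.00000000e+00,  0.00000000e+00,  0.00000000e+00,
         1.00000000e+00]])}
```

View pics/scene0.png

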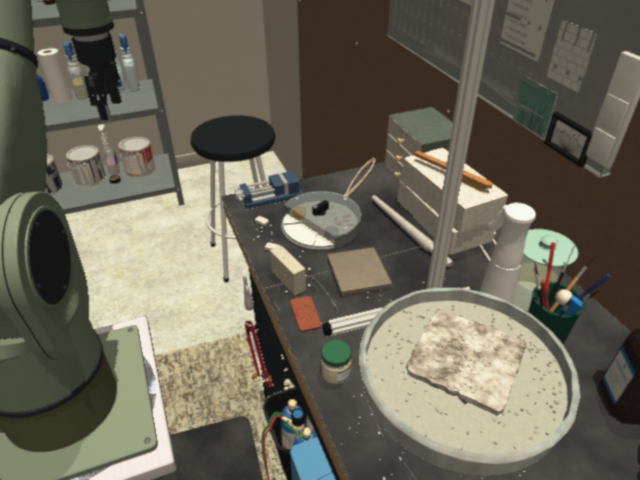

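View pics/top0.png

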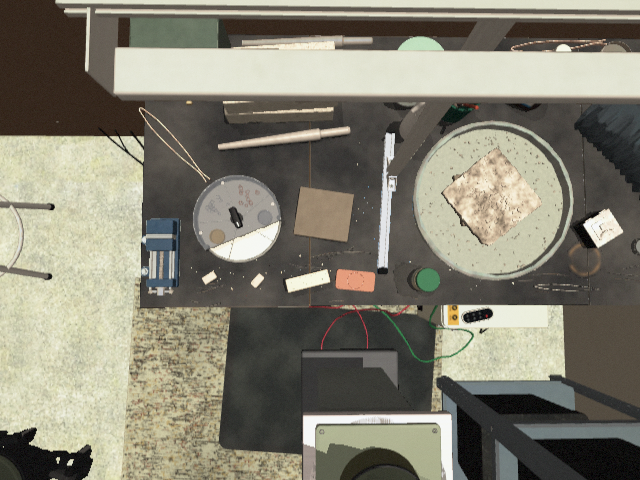

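```bash
cat > h.py <<'E'
import numpy as np,cv2
from rig import manip,camera,calibration
def ray(c,uv,z):
    f=240/np.tan(np.radians(c["fovy"]/2));uv=np.atleast_2d(np.asarray(uv,float))
    d=np.c_[(uv[:,0]-c["cx"])/f,(uv[:,1]-c["cy"])/f,np.ones(len(uv))]
    M=c["world_from_camera"];w=d@M[:3,:3].T;o=M[:3,3]
    return o+w*((z-o[2])/w[:,2])[:,None]
def snap(n,tag):
    c=calibration(n);p,d=camera(n);cv2.imwrite(f"pics/{tag}.png",p[:,:,::-1]);np.savez(f"pics/{tag}.npz",p=p,d=d,**c)
    return c,p,d
def load(tag):
    z=np.load(f"pics/{tag}.npz");return {k:z[k] for k in("fovy","cx","cy","world_from_camera")},z["p"],z["d"]
def rects(c,mask,z,amin=30):
    "contours -> world-plane min-area rects: centre, sizes, yaw of long side (deg)"
    out=[]
    cs,_=cv2.findContours(mask.astype(np.uint8),cv2.RETR_EXTERNAL,cv2.CHAIN_APPROX_NONE)
    for k in cs:
        if cv2.contourArea(k)<amin: continue
        w=ray(c,k[:,0,:],z)[:,:2]
        (cx,cy),(a,b),t=cv2.minAreaRect((w*1000).astype(np.float32))
        bx=cv2.boxPoints(((cx,cy),(a,b),t));e=bx[1]-bx[0];g=bx[2]-bx[1]
        l=e if np.hypot(*e)>np.hypot(*g) else g
        out.append((k[:,0,:].mean(0).round(),np.array([cx,cy]).round(1),sorted([round(a,1),round(b,1)]),round(np.degrees(np.arctan2(l[1],l[0]))%180,1)))
    return out
E
python3 - <<'E'
from h import *
c,p,d=snap("top","top1")
cr=p[170:310,135:450];cv2.imwrite("pics/crop1.png",cv2.resize(cr,None,fx=2.5,fy=2.5,interpolation=cv2.INTER_CUBIC)[:,:,::-1])
hsv=cv2.cvtColor(p,cv2.COLOR_RGB2HSV)
for uv in [(209,277),(257,281),(307,281),(355,281),(324,214),(428,280),(217,237),(265,217),(237,218),(280,270),(240,245)]:
    print(uv,p[uv[1],uv[0]],hsv[uv[1],uv[0]],d[uv[1],uv[0]])
E
```

```text
(209, 277) [246 237 218] [ 20  29 246] 1.0685645
(257, 281) [245 236 216] [ 21  30 245] 1.0676637
(307, 281) [246 246 226] [ 30  21 246] 1.0240338
(355, 281) [230 159 127] [  9 114 230] 1.0779226
(324, 214) [157 137 113] [ 16  71 157] 1.0796921
(428, 280) [ 79 133  93] [ 68 104 133] 1.0337325
(217, 237) [156 138 111] [ 18  74 156] 1.0455433
(265, 217) [142 140 139] [ 10   5 142] 1.0571814
(237, 218) [71 68 65] [15 22 71] 1.0267075
(280, 270) [72 68 65] [13 25 72] 1.0852493
(240, 245) [246 248 242] [ 40   6 248] 1.0728873
```

View pics/crop1.png

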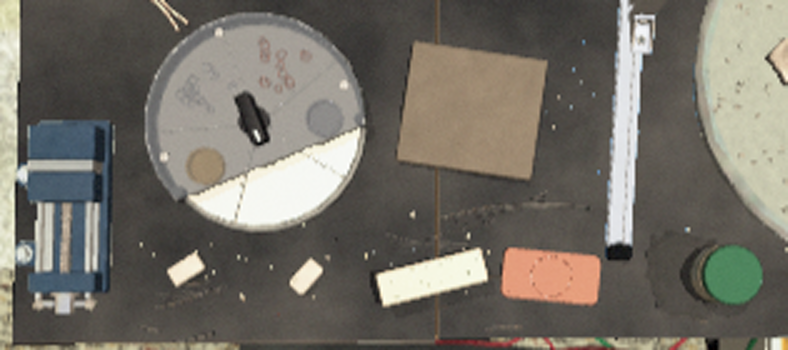

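```bash
python3 - <<'E'
from h import *
c,p,d=load("top1")
P=p.astype(int);hsv=cv2.cvtColor(p,cv2.COLOR_RGB2HSV).astype(int);R,G,B=P[...,0],P[...,1],P[...,2]
H,W=R.shape;vv,uu=np.mgrid[:H,:W]
bench=(uu>143)&(uu<450)&(vv>165)&(vv<303)
pale=(R>190)&(R-B>10)&bench&(vv>262)
for r in rects(c,pale&(uu<270),0.012,10):print("chip",r)
sp=pale&(uu>275)&(uu<335)
for z in(0.06,):
  for r in rects(c,sp&(d<1.045),z):print("split",r)
pl=(R-B>60)&(R>150)&(hsv[...,0]<14)&(uu>325)&bench
for r in rects(c,pl,0.006):print("plate",r)
sl=(R-B>25)&(R<200)&(uu>288)&(uu<360)&(vv<250)&bench
for r in rects(c,sl,0.016,300):print("slab",r)
gr=(G-R>20)&(uu>400)&bench&(vv>250)
for r in rects(c,gr,0.057):print("jar",r)
br=(R-B>30)&(uu<230)&(uu>205)&(vv<250)&(vv>225)
for r in rects(c,br,0.028):print("brass",r)
kn=(R<60)&(uu>225)&(uu<248)&(vv>200)&(vv<232)
for r in rects(c,kn,0.062):print("knob",r)
# tray circle: white part outer edge+ depth
E
```

```text
chip (array([257., 280.]), array([436.4, 254.3]), [15.1, 26.9], np.float32(135.3))
chip (array([209., 277.]), array([443. , 355.9]), [15.4, 29.7], np.float32(124.0))
chip (array([154., 270.]), array([457.7, 472.7]), [6.2, 29.9], np.float32(177.3))
split (array([307., 280.]), array([436. , 146.5]), [26.2, 88.1], np.float32(104.0))
plate (array([355., 280.]), array([435.9,  44.3]), [43.0, 83.5], np.float32(84.5))
slab (array([320., 211.]), array([587.9, 111.3]), [117.0, 178.5], np.float32(171.6))
jar (array([428., 280.]), array([ 437.4, -101.3]), [47.3, 47.9], np.float32(89.9))
brass (array([216., 236.]), array([529.6, 338.4]), [30.0, 30.3], np.float32(64.4))
knob (array([236., 218.]), array([564.6, 295.1]), [19.1, 42.5], np.float32(26.9))
```

```bash
cat >> h.py <<'E'
def go(x=None,y=None,z=None,yaw=None,n=None,grip=None):
    "print rows to reach TCP x,y,z(mm) with tool-y axis at yaw deg (mod 180), tool down"
    from scipy.spatial.transform import Rotation as Ro
    s=manip.get_state();R=s["ee_rot"];t=s["tcp_pos"]*1000
    cur=np.degrees(np.arctan2(R[1,1],R[0,1]))
    if yaw is None: yaw=cur
    dy=(yaw-cur+90)%180-90
    g=np.array([t[i] if v is None else v for i,v in enumerate((x,y,z))])
    a=np.radians(cur+dy);Y=np.array([np.cos(a),np.sin(a),0]);Z=np.array([0,0,-1.]);T=np.c_[np.cross(Y,Z),Y,Z]
    rv=Ro.from_matrix(R.T@T).as_rotvec();D=g-t
    k=max(np.linalg.norm(D)/40,np.degrees(np.linalg.norm(rv))/7.0)
    n=n or max(1,int(np.ceil(k)))
    print("tcp",t.round(1),"yaw",round(cur,1),"d",D.round(1),"dyaw",round(dy,1),"j",s["joints"].round(0),"w",round(s["gripper_width"]*1000,1),"t",round(s["clock"],2))
    out=[]
    for i in range(n):
        Ri=R@Ro.from_rotvec(rv*i/n).as_matrix();l=Ri.T@(D/n)/10
        out.append(" ".join("%.2f"%v for v in l)+" "+" ".join("%.3f"%v for v in rv/n))
    print("\n".join(out))
E
python3 - <<'E'
from h import *
c,p,d=load("top1")
P=p.astype(int);R,B=P[...,0],P[...,2]
vv,uu=np.mgrid[:480,:640]
sl=((R-B>25)&(R<200)&(uu>285)&(uu<362)&(vv>180)&(vv<250)).astype(np.uint8)
sl=cv2.morphologyEx(sl,cv2.MORPH_OPEN,np.ones((5,5)))
for r in rects(c,sl,0.016,300):print("slab",r)
# tray: fit circle to white sector outer edge, z .012..
w=((P.min(2)>200)&(uu>195)&(uu<285)&(vv>210)&(vv<265)).astype(np.uint8)
k,_=cv2.findContours(w,0,1);k=max(k,key=cv2.contourArea)
q=ray(c,k[:,0,:],0.012)[:,:2]*1000
m=ray(c,[[237,218.4]],.03)[0,:2]*1000;print("guess",m)
pts=q
for it in range(6):
    r=np.hypot(*(pts-m).T)
    if it==0: sel=pts[(np.hypot(*(q-m).T)>80)]
    A=np.c_[2*sel,np.ones(len(sel))];s=np.linalg.lstsq(A,(sel**2).sum(1),rcond=None)[0]
    m2=s[:2];rad=np.sqrt(s[2]+m2@m2);res=np.abs(np.hypot(*(sel-m2).T)-rad);sel=sel[res<max(2,2*res.std())]
print("tray",m2,rad,len(sel))
# cover edge = straight long side
print(rects(c,w,0.012,300), rects(c,w,0.033,300))
E
python3 -c "
from h import *
go(436,300,230,72)"
```

```text
slab (array([323., 214.]), array([578.7, 112.6]), [105.1, 117.0], np.float32(81.6))
guess [566.37849596 295.67961006]
tray [565.73840204 295.20867343] 84.50359503465408 84
[(array([248., 243.]), array([510.6, 271.8]), [50.7, 154.9], np.float32(113.8))] [(array([248., 243.]), array([509.3, 269.2]), [49.7, 151.8], np.float32(113.8))]
tcp [177.4 546.7 230.9] yaw 72.0 d [ 258.6 -246.7   -0.9] dyaw -0.0 j [-74.  41.  -2.  85.   1.  54.  -4.] w 85.3 t 0.15
-3.58 -1.72 0.01 -0.000 0.000 0.000
-3.58 -1.72 0.01 -0.000 0.000 0.000
-3.58 -1.72 0.01 -0.000 0.000 0.000
-3.58 -1.72 0.01 -0.000 0.000 0.000
-3.58 -1.72 0.01 -0.000 0.000 0.000
-3.58 -1.72 0.01 -0.000 0.000 0.000
-3.58 -1.72 0.01 -0.000 0.000 0.000
-3.58 -1.72 0.01 -0.000 0.000 0.000
-3.58 -1.72 0.01 -0.000 0.000 0.000
```

```bash
python3 -m jog '-3.6 -1.7 0 0 0 0 1;-3.6 -1.7 0 0 0 0 1;-3.6 -1.7 0 0 0 0 1;-3.6 -1.7 0 0 0 0 1;-3.6 -1.7 0 0 0 0 1;-3.6 -1.7 0 0 0 0 1;-3.6 -1.7 0 0 0 0 1;-3.6 -1.7 0 0 0 0 1'; python3 -c "
from h import *
snap('wrist','w1')
print(calibration('wrist'))
go(436,300,230,72)"
```

```text
clock: 0.82
tcp_pos: [0.4112, 0.3256, 0.2282]
ee_rot: [[-0.956, 0.294, -0.005], [0.294, 0.956, -0.0], [0.005, -0.002, -1.0]]
wrist_force: [0.7, 0.5, -0.2]
gripper_width: 0.0851
{'fovy': 68.8340308078492, 'cx': 321.45737128487383, 'cy': 240.24038976154756, 'world_from_camera': array([[ 0.30326325,  0.91490535,  0.26641997,  0.34974752],
       [ 0.95289467, -0.28975413, -0.08963418,  0.34074601],
       [-0.00481051,  0.28105292, -0.95968021,  0.37008877],
       [ 0.        ,  0.        ,  0.        ,  1.        ]])}
tcp [417.6 318.6 228.1] yaw 72.4 d [ 18.4 -18.6   1.9] dyaw -0.4 j [-38.  37.  -5.  95.   4.  48.  28.] w 85.2 t 0.87
-2.32 -1.21 -0.19 -0.004 -0.001 0.006
```

View pics/w1.png

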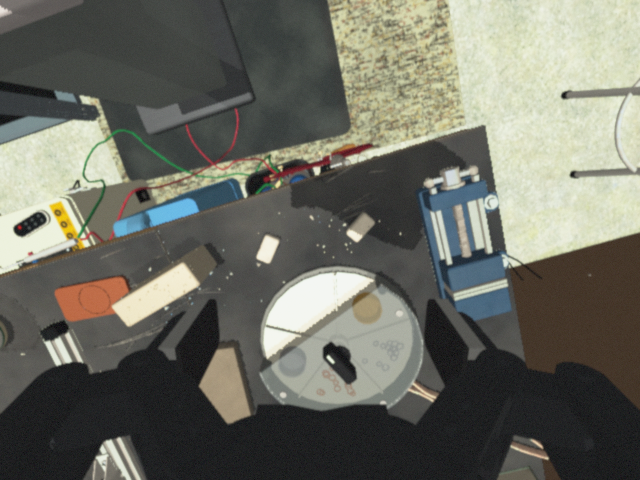

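```bash
python3 -m jog '0 0 0 0 0 0 1;0 0 0 0 0 0 1'; cat > chips.py <<'E'
from h import *
import sys
c,p,d=snap('wrist',sys.argv[1])
P=p.astype(int)
m=(P[...,0]>170)&(P[...,0]-P[...,2]>8)
pt=np.zeros((480,640));
f=240/np.tan(np.radians(c["fovy"]/2));vv,uu=np.mgrid[:480,:640]
X=np.stack([(uu-c["cx"])/f*d,(vv-c["cy"])/f*d,d],-1)@c["world_from_camera"][:3,:3].T+c["world_from_camera"][:3,3]
m&=(X[...,2]>0.006)&(X[...,2]<0.02)&(X[...,0]<.49)&(X[...,0]>.4)&(X[...,1]<.4)
m=cv2.morphologyEx(m.astype(np.uint8),cv2.MORPH_OPEN,np.ones((3,3)))
for r in rects(c,m,0.012,60):print(r)
E
python3 chips.py w2; python3 -c "
from h import *
go(436,254,100,45)"
```

```text
clock: 1.03
tcp_pos: [0.42, 0.3155, 0.2278]
ee_rot: [[-0.951, 0.309, -0.002], [0.309, 0.951, -0.005], [0.0, -0.005, -1.0]]
wrist_force: [-0.2, 0.0, -0.3]
gripper_width: 0.0854
(array([274., 239.]), array([434.5, 256.6]), [16.3, 29.4], np.float32(138.8))
tcp [419.3 316.3 227.8] yaw 72.1 d [  16.7  -62.3 -127.8] dyaw -27.1 j [-38.  37.  -5.  95.   4.  48.  28.] w 85.3 t 1.08
-0.88 -1.34 3.20 -0.001 0.000 0.118
-1.03 -1.23 3.20 -0.001 0.000 0.118
-1.17 -1.10 3.20 -0.001 0.000 0.118
-1.29 -0.96 3.20 -0.001 0.000 0.118
```

```bash
python3 -m jog '-0.9 -1.4 3.2 0 0 0.118 0.5;-1.0 -1.3 3.2 0 0 0.118 0.5;-1.2 -1.1 3.2 0 0 0.1 0.5;-1.3 -1 2.5 0 0 0.06 0.5;0 0 0 0 0 0 .5'; python3 -c "
from h import *
go(435,256,40,49)"
```

```text
clock: 1.5
tcp_pos: [0.4319, 0.2589, 0.104]
ee_rot: [[-0.755, 0.656, 0.001], [0.656, 0.755, 0.001], [-0.0, 0.001, -1.0]]
wrist_force: [-0.4, 0.8, -0.8]
gripper_width: 0.0427
tcp [431.9 258.9 104. ] yaw 49.0 d [  3.1  -2.9 -64. ] dyaw -0.0 j [-35.  46.   1. 108.  -1.  26.  16.] w 42.7 t 1.5
-0.21 -0.01 3.20 0.001 0.000 0.000
-0.21 -0.01 3.20 0.001 0.000 0.000
```

```bash
python3 -m jog '-0.2 0 3.2 0 0 0 0.5;-0.2 0 3.2 0 0 0 0.5;0 0 1.5 0 0 0 0.5;0 0 1 0 0 0 0.5;0 0 0 0 0 0 .5'; python3 -c "
from h import *
go(435,256,4,49)
c,p,d=snap('wrist','w3')"
```

```text
clock: 1.92
tcp_pos: [0.4312, 0.2649, 0.0126]
ee_rot: [[-0.764, 0.645, 0.001], [0.645, 0.764, 0.005], [0.003, 0.005, -1.0]]
wrist_force: [0.0, 0.0, -0.3]
gripper_width: 0.0426
tcp [431.2 264.9  12.6] yaw 49.8 d [ 3.8 -8.9 -8.6] dyaw -0.8 j [-35.  56.   0. 110.  -1.  14.  16.] w 42.6 t 1.92
-0.87 -0.44 0.86 0.005 -0.003 0.014
```

View pics/w3.png

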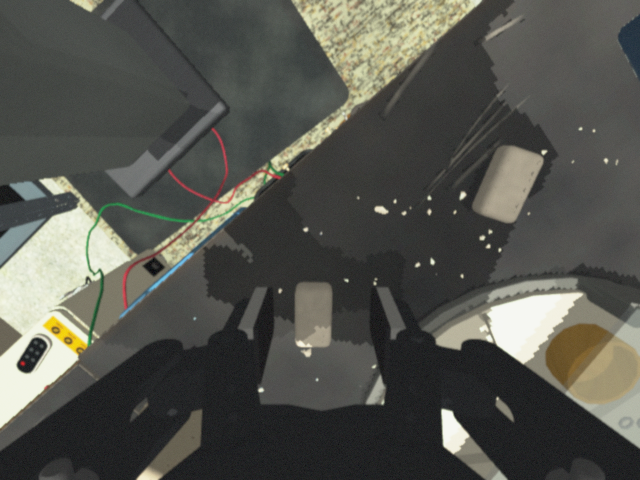

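```bash
python3 -c "
from h import *
c,p,d=load('w3')
print(ray(c,[[313,313],[296,283],[330,283],[331,346],[296,344],[509,184],[501,145],[545,152],[519,223],[474,212]],.012).round(4)[:,:2])"
```

```text
[[0.4322 0.259 ]
 [0.4162 0.2628]
 [0.4259 0.2742]
 [0.4505 0.2543]
 [0.4392 0.2426]
 [0.4396 0.3575]
 [0.4244 0.3632]
 [0.438  0.3751]
 [0.4563 0.352 ]
 [0.4402 0.3402]]
```

```bash
python3 -m jog '-0.5 -0.2 0.6 0 0 0 0.5;-0.2 -0.1 0.2 0 0 0 0.5;0 0 0 0 0 0 0;0 0 0 0 0 0 0;0 0 0 0 0 0 0;0 0 0 0 0 0 0' 40; python3 -c "
from h import *
go(550,88.6,100,81.6)"
```

```text
clock: 2.47
tcp_pos: [0.4364, 0.2601, 0.0094]
ee_rot: [[-0.765, 0.643, 0.006], [0.644, 0.765, 0.01], [0.002, 0.011, -1.0]]
wrist_force: [0.7, -0.1, 0.2]
gripper_width: 0.0152
tcp [436.4 260.1   9.4] yaw 49.9 d [ 113.6 -171.5   90.6] dyaw 31.7 j [-34.  57.  -0. 110.  -1.  13.  17.] w 15.2 t 2.47
-3.29 -0.95 -1.53 0.002 0.000 -0.092
-3.18 -1.25 -1.53 0.002 0.000 -0.092
-3.06 -1.54 -1.52 0.002 0.000 -0.092
-2.90 -1.82 -1.52 0.002 0.000 -0.092
-2.72 -2.08 -1.52 0.002 0.000 -0.092
-2.52 -2.33 -1.51 0.002 0.000 -0.092
```

```bash
python3 -m jog '0 0 0 0 0 0 0.5;0 0 0 0 0 0 0.5;0 0 0.5 0 0 0 0.5;0 0 0.3 0 0 0 0.5;0 0 0 0 0 0 .5' 40; python3 -c "
from h import *
go(433.5,258.3,3,49)"
```

```text
clock: 2.88
tcp_pos: [0.4368, 0.2605, 0.0012]
ee_rot: [[-0.765, 0.644, 0.007], [0.644, 0.765, 0.01], [0.001, 0.012, -1.0]]
wrist_force: [-0.2, -0.0, 0.7]
gripper_width: 0.0428
tcp [436.8 260.5   1.2] yaw 49.9 d [-3.3 -2.2  1.8] dyaw -0.9 j [-34.  57.  -0. 110.  -1.  12.  17.] w 42.8 t 2.88
0.11 -0.37 -0.18 0.012 -0.001 0.016
```

```bash
python3 -m jog '0.1 -0.3 -0.2 0.01 0 0.016 0.5;0 0 0 0 0 0 0;0 0 0 0 0 0 0;0 0 0 0 0 0 0;0 0 0 0 0 0 0;0 0 -1 0 0 0 0;0 0 -3 0 0 0 0' 40; python3 -c "
from h import *
snap('wrist','w4')
go(550,88.6,100,81.6)"
```

```text
clock: 3.47
tcp_pos: [0.4319, 0.2576, 0.041]
ee_rot: [[-0.754, 0.657, -0.006], [0.657, 0.754, -0.002], [0.003, -0.005, -1.0]]
wrist_force: [-0.1, 0.2, -0.7]
gripper_width: 0.0158
tcp [433.6 258.5  47.2] yaw 48.9 d [ 116.4 -169.9   52.8] dyaw 32.7 j [-35.  52.   0. 109.  -1.  18.  16.] w 15.6 t 3.52
-3.32 -0.86 -0.89 0.000 -0.000 -0.095
-3.22 -1.17 -0.88 0.000 -0.000 -0.095
-3.10 -1.47 -0.88 0.000 -0.000 -0.095
-2.95 -1.76 -0.88 0.000 -0.000 -0.095
-2.77 -2.03 -0.88 0.000 -0.000 -0.095
-2.56 -2.28 -0.88 0.000 -0.000 -0.095
```

View pics/w4.png

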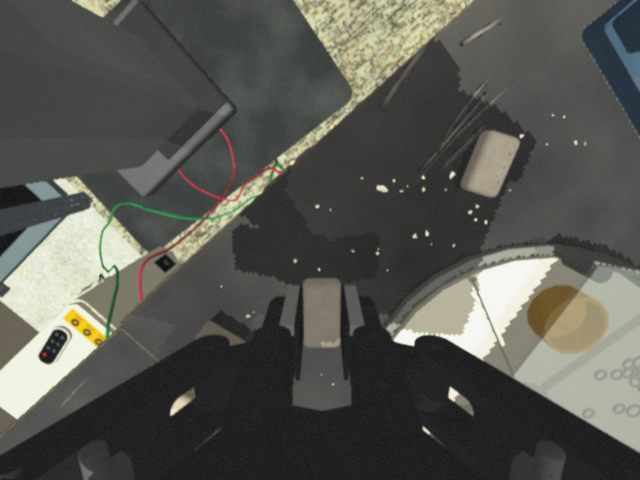

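```bash
python3 -m jog '-3.3 -0.9 -1 0 0 -0.095 0;-3.2 -1.2 -1 0 0 -.095 0;-3.1 -1.5 -.8 0 0 -.095 0;-3 -1.8 0 0 0 -.095 0;-2.8 -2 0 0 0 -.095 0;-2.6 -2.3 0 0 0 -.095 0;0 0 0 0 0 0 0;0 0 0 0 0 0 0' 40; python3 -c "
from h import *
go(550,88.6,40,81.6)"
```

```text
clock: 4.18
tcp_pos: [0.5586, 0.0805, 0.0855]
ee_rot: [[-0.993, 0.115, 0.011], [0.115, 0.993, 0.0], [-0.011, 0.001, -1.0]]
wrist_force: [-0.7, 1.2, -0.4]
gripper_width: 0.0155
tcp [558.6  80.5  85.5] yaw 83.4 d [ -8.6   8.1 -45.5] dyaw -1.8 j [ -5.  51. -13.  96.  18.  34.  55.] w 15.5 t 4.18
0.50 0.35 2.27 0.001 0.006 0.016
0.49 0.34 2.27 0.001 0.006 0.016
```

```bash
python3 -m jog '0.5 0.35 2.3 0 0.006 0.016 0;0.5 0.3 2.2 0 0 0.016 0;0 0 0 0 0 0 0;0 0 0 0 0 0 0' 40; python3 -c "
from h import *
go(550,88.6,20,81.6)"
```

```text
clock: 4.52
tcp_pos: [0.5505, 0.088, 0.0423]
ee_rot: [[-0.989, 0.15, 0.009], [0.15, 0.989, -0.0], [-0.009, 0.001, -1.0]]
wrist_force: [0.6, 0.5, 0.9]
gripper_width: 0.0159
tcp [550.5  88.   42.3] yaw 81.4 d [ -0.5   0.6 -22.3] dyaw 0.2 j [ -7.  55. -10.  99.  19.  27.  52.] w 15.9 t 4.52
0.07 0.05 2.23 0.001 0.009 -0.004
```

```bash
python3 -m jog '0.07 0.05 1.5 0 0.009 0 0;0 0 0.6 0 0 0 0;0 0 0 0 0 0 0;0 0 0 0 0 0 0' 40; python3 -c "
from h import *
go(550,88.6,19,81.6)"
```

```text
clock: 4.85
tcp_pos: [0.5513, 0.0901, 0.0251]
ee_rot: [[-0.989, 0.147, 0.003], [0.147, 0.989, 0.001], [-0.003, 0.002, -1.0]]
wrist_force: [0.4, 0.2, -0.1]
gripper_width: 0.0157
tcp [551.3  90.1  25.1] yaw 81.5 d [-1.3 -1.5 -6.1] dyaw 0.1 j [ -7.  57. -10.  98.  19.  26.  51.] w 15.7 t 4.85
0.10 -0.17 0.61 0.002 0.003 -0.001
```

```bash
python3 -m jog '0.1 -0.1 0.5 0 0.003 0 0;0 0 0.3 0 0 0 0;0 0 0 0 0 0 0' 40
```

```text
clock: 5.1
tcp_pos: [0.5509, 0.0893, 0.0193]
ee_rot: [[-0.989, 0.147, 0.003], [0.147, 0.989, 0.002], [-0.003, 0.002, -1.0]]
wrist_force: [-0.3, 0.6, 0.2]
gripper_width: 0.0157
```

```bash
python3 -m jog '0 0 0.2 0 0 0 0;0 0 0.1 0 0 0 0;0 0 0 0 0 0 0' 40;
```

```text
clock: 5.35
tcp_pos: [0.5515, 0.0893, 0.0187]
ee_rot: [[-0.989, 0.147, 0.006], [0.147, 0.989, 0.002], [-0.005, 0.003, -1.0]]
wrist_force: [-0.5, 0.5, -1.7]
gripper_width: 0.0155
```

```bash
python3 -m jog '0 0 0.2 0 0 0 0;0 0 0.1 0 0 0 0;0 0 0 0 0 0 0' 40;
```

```text
clock: 5.6
tcp_pos: [0.5519, 0.0894, 0.018]
ee_rot: [[-0.989, 0.147, 0.007], [0.147, 0.989, 0.002], [-0.007, 0.003, -1.0]]
wrist_force: [-0.3, -0.4, 0.4]
gripper_width: 0.0157
```

```bash
python3 -m jog '0 0 0.0 0 0 0 0.35;0 0 0 0 0 0 0.35;0 0 0 0 0 0 0.35;0 0 -3 0 0 0 .35;0 0 -4 0 0 0 .5;-1 3 -3 0 0 0 .5' 40; python3 -c "
from h import *
c,p,d=snap('wrist','w5')
go(550,88.6,100,81.6)
"
```

```text
clock: 6.1
tcp_pos: [0.5617, 0.1116, 0.1149]
ee_rot: [[-0.988, 0.151, -0.004], [0.151, 0.988, -0.003], [0.003, -0.004, -1.0]]
wrist_force: [0.9, -2.2, -0.4]
gripper_width: 0.0425
tcp [565.9 121.6 120.2] yaw 81.6 d [-15.9 -33.  -20.2] dyaw -0.0 j [ -8.  49. -14.  92.  16.  41.  52.] w 42.5 t 6.15
0.55 -1.75 1.00 0.003 0.002 0.000
0.55 -1.75 1.00 0.003 0.002 0.000
```

View pics/w5.png

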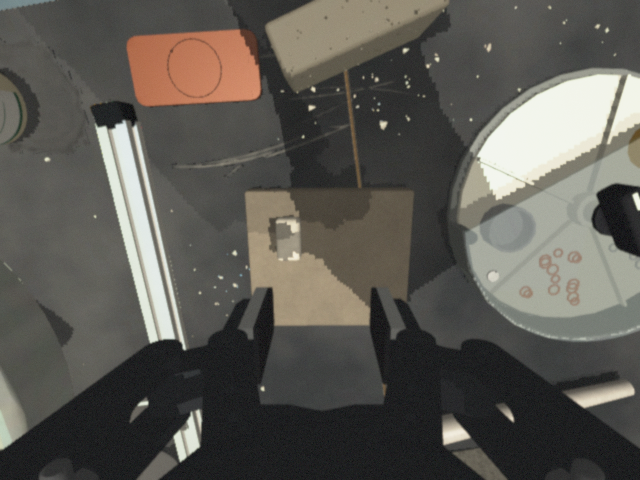

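```bash
python3 -c "
from h import *
go(440,357,110,36.5)
"
```

```text
tcp [565.9 121.6 120.2] yaw 81.6 d [-125.9  235.4  -10.2] dyaw -45.1 j [ -8.  49. -14.  92.  16.  41.  52.] w 42.5 t 6.15
2.27 3.06 0.15 0.001 0.000 0.113
2.60 2.79 0.15 0.001 0.000 0.113
2.90 2.48 0.15 0.001 0.000 0.113
3.16 2.14 0.15 0.001 0.000 0.113
3.38 1.77 0.15 0.001 0.000 0.113
3.55 1.38 0.15 0.001 0.000 0.113
3.69 0.97 0.15 0.001 0.000 0.113
```

```bash
python3 -m jog '2.3 3 0 0 0 .113 .5;2.6 2.8 0 0 0 .113 .5;2.9 2.5 0 0 0 .113 .5;3.2 2.1 0 0 0 .113 .5;3.4 1.8 0 0 0 .113 .5;3.5 1.4 0 0 0 .113 .5;3.7 1 0.5 0 0 .113 .5;0 0 0 0 0 0 .5'; python3 -c "
from h import *
go(440,357,30,36.5)
"
```

```text
clock: 6.82
tcp_pos: [0.4395, 0.3692, 0.1176]
ee_rot: [[-0.557, 0.83, 0.011], [0.83, 0.557, 0.009], [0.001, 0.014, -1.0]]
wrist_force: [-1.9, 0.8, -0.9]
gripper_width: 0.0428
tcp [439.5 369.2 117.6] yaw 33.9 d [  0.5 -12.2 -87.6] dyaw 2.6 j [-45.  49.   4.  94.  -5.  37.  -5.] w 42.8 t 6.82
-0.35 -0.26 2.92 0.005 -0.000 -0.015
-0.35 -0.25 2.92 0.005 -0.000 -0.015
-0.34 -0.24 2.92 0.005 -0.000 -0.015
```

```bash
python3 -m jog '-.35 -.26 2.9 0.005 0 -.015 .5;-.35 -.26 2.9 0.005 0 -.015 .5;-.35 -.26 2.8 0 0 -.015 .5;0 0 0 0 0 0 .5;0 0 0 0 0 0 .5'; python3 -c "
from h import *
go(440,357,3,36.5)
snap('wrist','w6')
"
```

```text
clock: 7.23
tcp_pos: [0.4379, 0.3604, 0.0291]
ee_rot: [[-0.602, 0.798, 0.004], [0.798, 0.602, 0.005], [0.002, 0.006, -1.0]]
wrist_force: [0.1, -0.3, 1.7]
gripper_width: 0.0429
tcp [437.9 360.4  29.1] yaw 37.0 d [  2.1  -3.4 -26.1] dyaw -0.5 j [-44.  57.   2.  97.  -4.  26.  -2.] w 42.9 t 7.23
-0.40 -0.05 2.61 0.006 -0.002 0.009
```

View pics/w6.png

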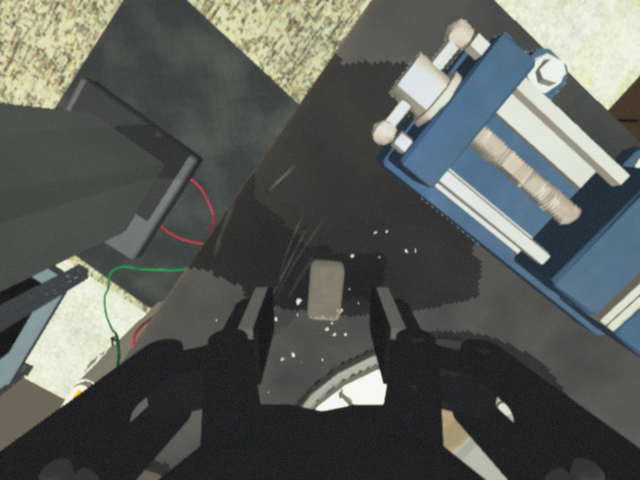

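```bash
python3 -m jog '-.3 0 1.8 0.005 0 .009 .5;-.1 0 .6 0 0 0 .5;0 0 0 0 0 0 .5' 40; python3 -c "
from h import *
c,p,d=load('w6')
print(ray(c,[[326,290]],.012))
go(440,357,3,36.5)
"
```

```text
clock: 7.53
tcp_pos: [0.4422, 0.3584, 0.009]
ee_rot: [[-0.594, 0.805, 0.004], [0.805, 0.594, 0.006], [0.002, 0.006, -1.0]]
wrist_force: [-0.7, 0.7, 0.1]
gripper_width: 0.0428
[[0.44021576 0.36110158 0.012     ]]
tcp [442.2 358.4   9. ] yaw 36.4 d [-2.2 -1.4 -6. ] dyaw 0.1 j [-43.  59.   2.  97.  -5.  24.  -2.] w 42.8 t 7.53
0.01 -0.27 0.60 0.006 -0.002 -0.001
```

```bash
python3 -m jog '0.15 0 0.5 0 0 0 .5;0 0 .2 0 0 0 .5;0 0 0 0 0 0 .5' 40; python3 -c "
from h import *
go(440.5,359,2.5,36.5)
"
```

```text
clock: 7.78
tcp_pos: [0.4422, 0.3609, 0.0046]
ee_rot: [[-0.594, 0.804, 0.006], [0.805, 0.594, 0.008], [0.003, 0.01, -1.0]]
wrist_force: [-0.1, -0.3, -0.7]
gripper_width: 0.0424
tcp [442.2 360.9   4.6] yaw 36.4 d [-1.7 -1.9 -2.1] dyaw 0.1 j [-43.  59.   2.  97.  -5.  24.  -2.] w 42.4 t 7.78
-0.05 -0.25 0.21 0.010 -0.003 -0.001
```

```bash
python3 -m jog '0 -0.2 0.2 0.01 0 0 .5;0 0 0 0 0 0 0;0 0 0 0 0 0 0;0 0 0 0 0 0 0;0 0 0 0 0 0 0;0 0 -3 0 0 0 0;0 0 -4 0 0 0 0;0 0 -1 0 0 0 0' 40; python3 -c "
from h import *
go(558,144,80,81.6)
"
```

```text
clock: 8.45
tcp_pos: [0.4396, 0.3589, 0.0838]
ee_rot: [[-0.594, 0.804, -0.006], [0.804, 0.594, -0.001], [0.003, -0.005, -1.0]]
wrist_force: [-0.2, 0.4, 1.6]
gripper_width: 0.0159
tcp [439.6 358.9  83.8] yaw 36.5 d [ 118.4 -214.9   -3.8] dyaw 45.1 j [-44.  52.   3.  95.  -4.  33.  -2.] w 15.9 t 8.45
-3.47 -0.46 0.05 -0.001 -0.001 -0.113
-3.40 -0.85 0.05 -0.001 -0.001 -0.113
-3.28 -1.23 0.05 -0.001 -0.001 -0.113
-3.12 -1.59 0.05 -0.001 -0.001 -0.113
-2.93 -1.93 0.05 -0.001 -0.001 -0.113
-2.69 -2.25 0.05 -0.001 -0.001 -0.113
-2.42 -2.53 0.05 -0.001 -0.001 -0.113
```

```bash
python3 -m jog '-3.5 -.5 0 0 0 -.113 0;-3.4 -.9 0 0 0 -.113 0;-3.3 -1.2 0 0 0 -.113 0;-3.1 -1.6 0 0 0 -.113 0;-2.9 -1.9 0 0 0 -.113 0;-2.7 -2.3 0 0 0 -.113 0;-1.8 -1.9 0 0 0 -.113 0;0 0 0 0 0 0 0' 40; python3 -c "
from h import *
go(558,144,40,81.6)
"
```

```text
clock: 9.12
tcp_pos: [0.561, 0.1467, 0.0873]
ee_rot: [[-0.995, 0.098, 0.003], [0.098, 0.995, 0.003], [-0.002, 0.003, -1.0]]
wrist_force: [-0.0, -1.2, 0.2]
gripper_width: 0.0156
tcp [561.  146.7  87.3] yaw 84.4 d [ -3.   -2.7 -47.3] dyaw -2.8 j [-11.  52. -14.  92.  18.  37.  50.] w 15.6 t 9.12
0.14 -0.16 2.36 0.002 0.001 0.024
0.14 -0.16 2.37 0.002 0.001 0.024
```

```bash
python3 -m jog '.15 -.15 2.4 0 0 .024 0;.15 -.15 2.3 0 0 .024 0;0 0 0 0 0 0 0;0 0 1 0 0 0 0;0 0 0 0 0 0 0' 40; python3 -c "
from h import *
go(558,144,20,81.6)
"
```

```text
clock: 9.53
tcp_pos: [0.5598, 0.1419, 0.0299]
ee_rot: [[-0.988, 0.152, 0.006], [0.152, 0.988, 0.004], [-0.005, 0.005, -1.0]]
wrist_force: [-0.5, -0.1, -0.3]
gripper_width: 0.0158
tcp [559.8 141.9  29.9] yaw 81.2 d [-1.8  2.1 -9.9] dyaw 0.4 j [-12.  57. -11.  94.  19.  30.  47.] w 15.8 t 9.53
0.21 0.17 0.99 0.005 0.005 -0.006
```

```bash
python3 -m jog '.2 .15 0.8 0 0 -0.006 0;0 0 .4 0 0 0 0;0 0 .3 0 0 0 0;0 0 .2 0 0 0 0;0 0 0 0 0 0 0' 40; python3 -c "
from h import *
go(558,144,19,81.6)
"
```

```text
clock: 9.95
tcp_pos: [0.56, 0.1462, 0.0174]
ee_rot: [[-0.99, 0.142, 0.012], [0.142, 0.99, 0.005], [-0.012, 0.007, -1.0]]
wrist_force: [0.5, 0.2, -0.1]
gripper_width: 0.0159
tcp [560.  146.2  17.4] yaw 81.8 d [-2.  -2.2  1.6] dyaw -0.2 j [-12.  59. -11.  95.  20.  28.  46.] w 15.9 t 9.95
0.16 -0.24 -0.16 0.007 0.012 0.004
```

```bash
python3 -m jog '0 -.2 0.0 0 0.01 0 0;0 0 0 0 0 0 0;0 0 0 0 0 0 .35;0 0 0 0 0 0 0.35;0 0 0 0 0 0 0.35;0 0 -3 0 0 0 .35;0 0 -4 0 0 0 .8;-1 -1 -3 0 0 0 1' 40; python3 -c "
from h import *
c,p,d=snap('wrist','w7')
go(436,44,80,174)
"
```

```text
clock: 10.62
tcp_pos: [0.5643, 0.1351, 0.1155]
ee_rot: [[-0.991, 0.136, -0.007], [0.136, 0.991, 0.006], [0.008, 0.005, -1.0]]
wrist_force: [1.1, 0.5, 1.2]
gripper_width: 0.0529
tcp [568.4 131.3 120.3] yaw 82.0 d [-132.4  -87.3  -40.3] dyaw -88.0 j [ -8.  50. -15.  90.  17.  42.  51.] w 60.3 t 10.67
0.91 -0.81 0.31 0.000 -0.000 0.118
0.81 -0.91 0.31 0.000 -0.000 0.118
0.70 -1.00 0.31 0.000 -0.000 0.118
0.58 -1.08 0.31 0.000 -0.000 0.118
0.45 -1.14 0.31 0.000 -0.000 0.118
0.31 -1.18 0.31 0.000 -0.000 0.118
0.17 -1.21 0.31 0.000 -0.000 0.118
0.03 -1.22 0.31 0.000 -0.000 0.118
-0.12 -1.22 0.31 0.000 -0.000 0.118
-0.26 -1.19 0.31 0.000 -0.000 0.118
-0.40 -1.15 0.31 0.000 -0.000 0.118
-0.53 -1.10 0.31 0.000 -0.000 0.118
-0.66 -1.03 0.31 0.000 -0.000 0.118
```

View pics/w7.png

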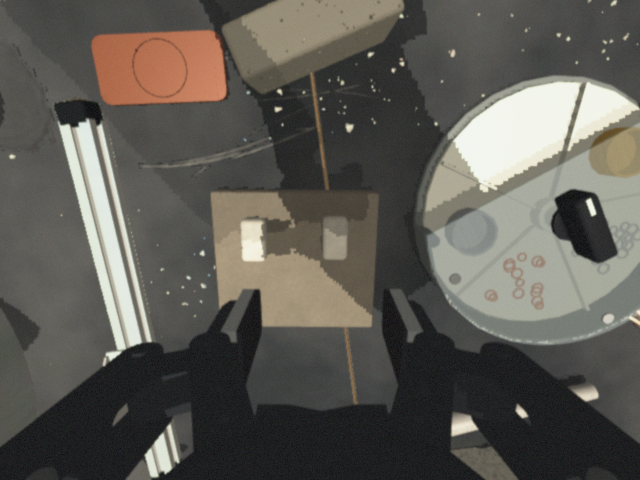

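```bash
python3 - <<'E'
from h import *
c,p,d=load('w7')
print(ray(c,[[253,241],[335,237]],.028)[:,:2])
P=p.astype(int);m=(P[...,0]-P[...,2]>60)
m[:, 400:]=0
for r in rects(c,m,.006,500):print(r)
go(436,44,80,174.5,n=14)
E
python3 -m jog '.9 -.8 .3 0 0 .118 1;.8 -.9 .3 0 0 .118 1;.7 -1 .3 0 0 .118 1;.6 -1.1 .3 0 0 .118 1;.45 -1.1 .3 0 0 .118 1;.3 -1.2 .3 0 0 .118 1;.2 -1.2 .3 0 0 .118 1;0 -1.2 .3 0 0 .118 1'; python3 -c "
from h import *
go(436,44,70,174.5)"
```

```text
[[0.55358942 0.08962362]
 [0.55846205 0.14541477]]
(array([160.,  67.]), array([435.1,  46.3]), [42.2, 84.0], np.float32(84.4))
tcp [568.4 131.3 120.3] yaw 82.0 d [-132.4  -87.3  -40.3] dyaw -87.5 j [ -8.  50. -15.  90.  17.  42.  51.] w 60.3 t 10.67
0.85 -0.75 0.28 0.000 -0.000 0.109
0.76 -0.84 0.28 0.000 -0.000 0.109
0.67 -0.92 0.28 0.000 -0.000 0.109
0.56 -0.98 0.28 0.000 -0.000 0.109
0.45 -1.04 0.28 0.000 -0.000 0.109
0.34 -1.08 0.29 0.000 -0.000 0.109
0.22 -1.11 0.29 0.000 -0.000 0.109
0.10 -1.13 0.29 0.000 -0.000 0.109
-0.03 -1.13 0.29 0.000 -0.000 0.109
-0.15 -1.12 0.29 0.000 -0.000 0.109
-0.27 -1.10 0.29 0.000 -0.000 0.109
-0.39 -1.06 0.29 0.000 -0.000 0.109
-0.50 -1.02 0.29 0.000 -0.000 0.109
-0.61 -0.95 0.29 0.000 -0.000 0.109
clock: 11.33
tcp_pos: [0.4874, 0.0762, 0.0985]
ee_rot: [[-0.43, 0.903, 0.011], [0.903, 0.43, 0.007], [0.002, 0.013, -1.0]]
wrist_force: [-0.2, 0.5, -0.1]
gripper_width: 0.0856
tcp [487.4  76.2  98.5] yaw 25.5 d [-51.4 -32.2 -28.5] dyaw -31.0 j [-13.  46.   0. 111.  -1.  22.  14.] w 85.6 t 11.33
-0.14 -1.21 0.55 0.002 -0.001 0.108
-0.27 -1.19 0.56 0.002 -0.001 0.108
-0.40 -1.15 0.56 0.002 -0.001 0.108
-0.52 -1.10 0.56 0.002 -0.001 0.108
-0.63 -1.04 0.57 0.002 -0.001 0.108
```

```bash
python3 -m jog '-.1 -1.2 .5 0 0 .108 .85;-.3 -1.2 .5 0 0 .108 .85;-.4 -1.1 .5 0 0 .108 .85;-.5 -1.1 .5 0 0 .108 .85;-.5 -.8 .5 0 0 .08 .85;0 0 0 0 0 0 .85;0 0 0 0 0 0 .85'; python3 -c "
from h import *
go(435.3,46,30,174.5)
c,p,d=snap('wrist','w8')
P=p.astype(int);m=(P[...,0]-P[...,2]>60)
for r in rects(c,m,.006,500):print(r)
"
```

```text
clock: 11.92
tcp_pos: [0.4353, 0.0435, 0.0717]
ee_rot: [[0.1, 0.995, 0.011], [0.995, -0.1, 0.004], [0.005, 0.011, -1.0]]
wrist_force: [0.2, 0.3, 0.2]
gripper_width: 0.0725
tcp [435.3  43.5  71.7] yaw -5.7 d [ -0.    2.5 -41.7] dyaw 0.2 j [-12.  47.   3. 123. -15.   9.  -1.] w 72.5 t 11.92
0.11 -0.04 2.08 0.005 -0.002 -0.002
0.12 -0.02 2.08 0.005 -0.002 -0.002
(array([318., 253.]), array([435. ,  46.1]), [42.2, 83.3], np.float32(84.2))
```

View pics/w8.png

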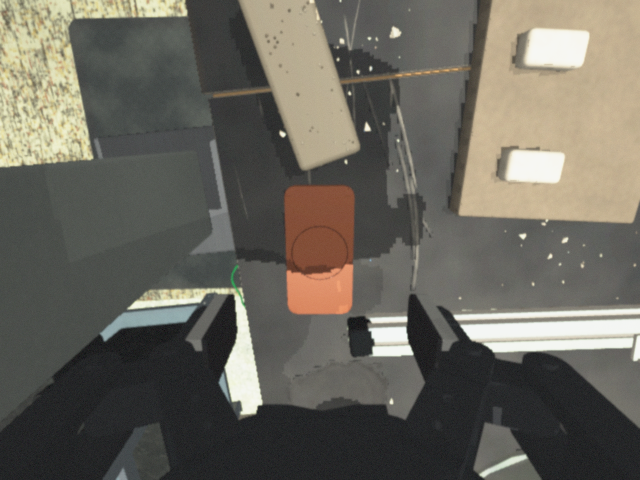

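```bash
python3 -m jog '.1 0 2 0 0 0 .85;.1 0 2 0 0 0 .85;0 0 0 0 0 0 .85;0 0 0 0 0 0 .85'; python3 -c "
from h import *
go(435.3,46,3,174.5)"
```

```text
clock: 12.3
tcp_pos: [0.4392, 0.0475, 0.032]
ee_rot: [[0.088, 0.996, 0.016], [0.996, -0.088, 0.006], [0.007, 0.016, -1.0]]
wrist_force: [0.3, 0.1, -0.4]
gripper_width: 0.0725
tcp [439.2  47.5  32. ] yaw -5.0 d [ -3.9  -1.5 -29. ] dyaw -0.5 j [-11.  53.   1. 123. -15.   4.  -0.] w 72.5 t 12.3
-0.20 -0.42 2.89 0.015 -0.007 0.008
```

```bash
python3 -m jog '-.1 -.2 1.2 0.015 -.005 0 .75;0 0 0 0 0 0 .75;0 -.1 .6 0 0 0 .75;0 0 0 0 0 0 .75'; python3 -c "
from h import *
go(435.3,46,3,174.5)"
```

```text
clock: 12.63
tcp_pos: [0.4382, 0.0475, 0.0167]
ee_rot: [[0.083, 0.997, 0.004], [0.997, -0.083, 0.003], [0.003, 0.004, -1.0]]
wrist_force: [-0.1, -0.5, -0.7]
gripper_width: 0.064
tcp [438.2  47.5  16.7] yaw -4.8 d [ -2.9  -1.5 -13.7] dyaw -0.7 j [-11.  55.   1. 123. -15.   3.   0.] w 64.0 t 12.63
-0.18 -0.28 1.37 0.004 -0.003 0.013
```

```bash
python3 -m jog '-.1 -.3 1 0 0 0.01 .7;0 -.1 .4 0 0 0 .65;0 0 0 0 0 0 .65;0 0 0 0 0 0 .65'; python3 -c "
from h import *
go(435.3,46,-1,174.5)"
```

```text
clock: 12.97
tcp_pos: [0.4352, 0.0472, 0.0048]
ee_rot: [[0.091, 0.996, 0.006], [0.996, -0.091, 0.004], [0.004, 0.006, -1.0]]
wrist_force: [0.3, 0.2, -0.3]
gripper_width: 0.0556
tcp [435.2  47.2   4.8] yaw -5.2 d [ 0.1 -1.2 -5.8] dyaw -0.3 j [-10.  56.  -0. 123. -17.   0.   1.] w 55.6 t 12.97
-0.13 0.02 0.58 0.006 -0.004 0.005
```

```bash
python3 -c "
from h import *
print(manip.get_state()['joints'])"; python3 -m jog '0 0 0 0.045 0 0.005 .65;0 0 0 0 0 0 .65'; python3 -c "
from h import *
print(manip.get_state()['joints'])
go(435.3,46,-1,174.5)"
```

```text
[-1.02061376e+01  5.60582166e+01 -1.36744923e-01  1.23462852e+02
 -1.66816902e+01  8.00967193e-02  1.15795138e+00]
clock: 13.13
tcp_pos: [0.4355, 0.0473, 0.0057]
ee_rot: [[0.096, 0.995, -0.039], [0.995, -0.096, 0.008], [0.004, -0.039, -0.999]]
wrist_force: [1.1, 0.2, 0.5]
gripper_width: 0.0552
[-10.29203013  56.06621616   0.89721677 120.69323952 -16.48333634
   5.57265531   1.16895779]
tcp [435.5  47.3   5.7] yaw -5.5 d [-0.2 -1.3 -6.7] dyaw -0.0 j [-10.  56.   1. 121. -16.   6.   1.] w 55.2 t 13.13
-0.14 0.01 0.67 -0.039 -0.004 0.000
```

```bash
python3 -m jog '-.1 0 .5 -0.02 0 0 .6;0 0 .2 0 0 0 .6;0 0 0 0 0 0 .6'; python3 -c "
from h import *
print(manip.get_state()['joints'],manip.get_state()['ee_rot'])
go(435.3,46,-1,174.5)"
```

```text
clock: 13.38
tcp_pos: [0.4362, 0.0465, -0.0003]
ee_rot: [[0.095, 0.995, -0.013], [0.995, -0.095, 0.006], [0.005, -0.014, -1.0]]
wrist_force: [-0.6, 1.0, 0.8]
gripper_width: 0.0512
[-9.98048315e+00  5.67433759e+01  1.02587986e-01  1.22087502e+02
 -1.66655304e+01  1.94284986e+00  1.29228115e+00] [[ 0.09490185  0.99539757 -0.01331608]
 [ 0.9954754  -0.09482873  0.00602078]
 [ 0.00473032 -0.01382721 -0.99989321]]
tcp [ 4.362e+02  4.650e+01 -3.000e-01] yaw -5.4 d [-0.9 -0.5 -0.7] dyaw -0.1 j [-10.  57.   0. 122. -17.   2.   1.] w 51.2 t 13.38
-0.06 -0.09 0.07 -0.014 -0.005 0.001
```

Close now.

```bash
python3 -m jog '0 0 0 0 0 0 0;0 0 0 0 0 0 0;0 0 0 0 0 0 0;0 0 0 0 0 0 0;0 0 0 0 0 0 0' 60; python3 -c "
from h import *
snap('wrist','w9')
go(436,46,60,174.5)"
```

```text
clock: 13.8
tcp_pos: [0.4363, 0.0467, 0.001]
ee_rot: [[0.094, 0.995, -0.012], [0.996, -0.094, 0.006], [0.005, -0.013, -1.0]]
wrist_force: [-0.2, -0.9, -1.2]
gripper_width: 0.0393
tcp [436.4  46.7   0.9] yaw -5.4 d [-0.4 -0.7 59.1] dyaw -0.1 j [-10.  57.   0. 122. -17.   2.   1.] w 39.4 t 13.85
-0.02 -0.05 -2.95 -0.006 -0.002 0.001
-0.03 -0.03 -2.95 -0.006 -0.002 0.001
```

View pics/w9.png

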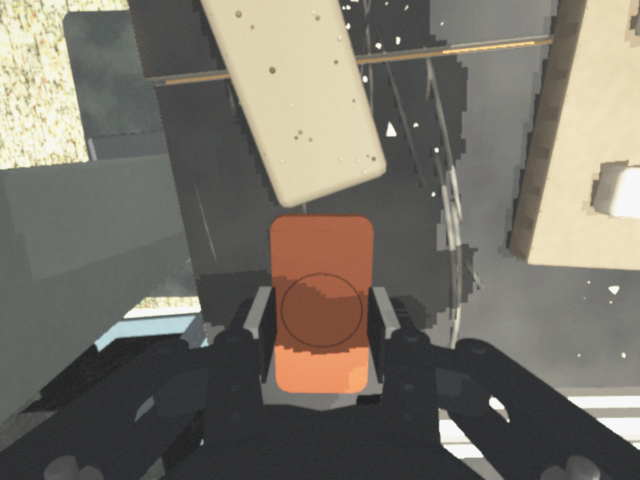

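```bash
python3 -m jog '0 0 -1 0 0 0 0;0 0 -3 0 0 0 0;0 0 -3.5 0 0 0 0;0 0 0 0 0 0 0' 60; python3 -c "
from h import *
snap('wrist','w10')
go(556,117,80,171.6)"
```

```text
clock: 14.18
tcp_pos: [0.4361, 0.0459, 0.0793]
ee_rot: [[0.095, 0.995, -0.016], [0.995, -0.095, 0.006], [0.005, -0.017, -1.0]]
wrist_force: [0.5, 0.4, -1.7]
gripper_width: 0.0393
tcp [435.8  46.   77.4] yaw -5.4 d [120.2  71.    2.6] dyaw -3.0 j [-12.  47.   4. 121. -16.  14.   1.] w 39.4 t 14.23
2.05 2.82 -0.11 -0.004 -0.001 0.013
2.09 2.79 -0.10 -0.004 -0.001 0.013
2.12 2.77 -0.09 -0.004 -0.001 0.013
2.16 2.74 -0.08 -0.004 -0.001 0.013
```

View pics/w10.png

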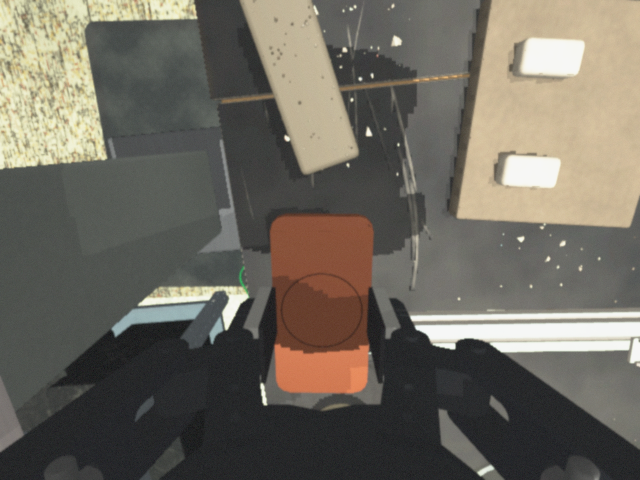

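```bash
python3 -c "
from h import *
c,p,d=load('w10')
print(ray(c,[[321.5,311]],.0774+.005))"; python3 -m jog '2.05 2.8 -.1 0 0 0.013 0;2.1 2.8 -.1 0 0 .013 0;2.1 2.8 0 0 0 .013 0;2.1 2.5 0 0 0 .013 0;0 0 0 0 0 0 0;0 0 0 0 0 0 0' 60; python3 -c "
from h import *
go(556.5,117,60,171.6)"
```

```text
[[0.43613767 0.04423199 0.0824    ]]
clock: 14.73
tcp_pos: [0.556, 0.1195, 0.0779]
ee_rot: [[0.149, 0.989, -0.021], [0.989, -0.149, 0.006], [0.003, -0.022, -1.0]]
wrist_force: [-0.1, -1.0, -1.6]
gripper_width: 0.0395
tcp [556.  119.5  77.9] yaw -8.6 d [  0.5  -2.5 -17.9] dyaw 0.2 j [-21.  53.  12.  94. -17.  35.  -8.] w 39.5 t 14.73
-0.24 0.13 1.78 -0.022 -0.003 -0.003
```

```bash
python3 -m jog '-.1 .1 1.5 -0.008 0 0 0;0 0 1.5 0 0 0 0;0 0 0 0 0 0 0;0 0 0 0 0 0 0' 60; python3 -c "
from h import *
go(556.5,118,30,171.6)"
```

```text
clock: 15.07
tcp_pos: [0.5546, 0.1181, 0.0461]
ee_rot: [[0.149, 0.989, -0.015], [0.989, -0.149, 0.004], [0.002, -0.016, -1.0]]
wrist_force: [0.1, -0.2, -0.4]
gripper_width: 0.0393
tcp [554.6 118.1  46.1] yaw -8.6 d [  1.9  -0.1 -16.1] dyaw 0.2 j [-20.  56.  10.  96. -18.  31.  -7.] w 39.3 t 15.07
0.01 0.21 1.60 -0.016 -0.002 -0.003
```

```bash
python3 -m jog '0 .2 .8 0 0 0 0;0 0 .5 0 0 0 0;0 0 0 0 0 0 0;0 0 0 0 0 0 0' 60; python3 -c "
from h import *
snap('wrist','w11')
go(556.5,118,30,171.6)"
```

```text
clock: 15.4
tcp_pos: [0.5564, 0.1171, 0.0332]
ee_rot: [[0.15, 0.989, -0.015], [0.989, -0.15, 0.004], [0.002, -0.016, -1.0]]
wrist_force: [-0.1, 0.3, -1.4]
gripper_width: 0.0391
tcp [556.4 117.2  33.2] yaw -8.6 d [ 0.1  0.8 -3.2] dyaw 0.2 j [-20.  57.  10.  95. -18.  30.  -7.] w 39.4 t 15.45
0.08 0.00 0.32 -0.016 -0.002 -0.004
```

View pics/w11.png

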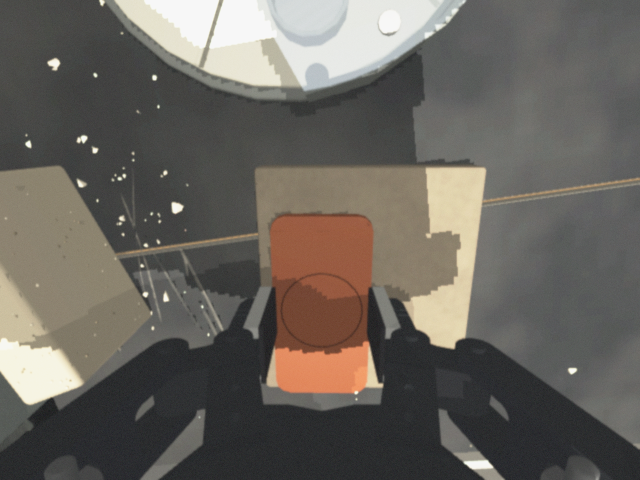

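Square to the slab and over the chips. Lower in small steps.

```bash
python3 -m jog '0.05 0 .2 0 0 0 0;0 0 .2 0 0 0 0;0 0 0 0 0 0 0' 60;python3 -m jog '0 0 .15 0 0 0 0;0 0 .1 0 0 0 0;0 0 0 0 0 0 0'
```

```text
clock: 15.7
tcp_pos: [0.5567, 0.1178, 0.0296]
ee_rot: [[0.15, 0.989, -0.014], [0.989, -0.15, 0.005], [0.002, -0.015, -1.0]]
wrist_force: [0.1, -0.6, -0.6]
gripper_width: 0.0395
clock: 15.95
tcp_pos: [0.5569, 0.1179, 0.0287]
ee_rot: [[0.15, 0.989, -0.013], [0.989, -0.15, 0.005], [0.003, -0.014, -1.0]]
wrist_force: [-0.4, -1.5, -1.7]
gripper_width: 0.0393
```

```bash
python3 -m jog '0 0 .15 0 0 0 0;0 0 .1 0 0 0 0;0 0 0 0 0 0 0'
```

```text
clock: 16.2
tcp_pos: [0.5572, 0.118, 0.0287]
ee_rot: [[0.15, 0.989, -0.012], [0.989, -0.15, 0.006], [0.004, -0.012, -1.0]]
wrist_force: [-0.1, -0.5, -0.8]
gripper_width: 0.0398
```

```bash
python3 -m jog '0 0 0 0 0 0 .55;0 0 0 0 0 0 .65;0 0 0 0 0 0 .75;0 0 -1.5 0 0 0 .75;0 0 -4 0 0 0 .75;0 0 -4 0 0 0 .75;0 2 -2 0 0 0 .75;0 0 0 0 0 0 1'; python3 -c "
from h import *
c,p,d=snap('wrist','w12')
P=p.astype(int);m=(P[...,0]-P[...,2]>60)
for r in rects(c,m,.034,500):print(r)
go(566,295,90,-66.2)"
```

```text
clock: 16.87
tcp_pos: [0.578, 0.1139, 0.1464]
ee_rot: [[0.15, 0.989, -0.015], [0.989, -0.15, 0.005], [0.002, -0.015, -1.0]]
wrist_force: [0.7, -0.0, 0.3]
gripper_width: 0.0743
(array([296., 234.]), array([557.2, 117. ]), [42.6, 83.1], np.float32(81.5))
tcp [576.1 114.4 144.8] yaw -8.6 d [-10.1 180.6 -54.8] dyaw -57.6 j [-21.  49.  14.  88. -15.  46.  -9.] w 81.2 t 16.92
1.97 -0.40 0.62 -0.002 0.001 0.112
1.91 -0.62 0.62 -0.002 0.001 0.112
1.83 -0.83 0.62 -0.002 0.001 0.112
1.72 -1.03 0.62 -0.002 0.001 0.112
1.60 -1.21 0.62 -0.002 0.001 0.112
1.45 -1.39 0.62 -0.002 0.001 0.112
1.29 -1.54 0.62 -0.002 0.001 0.112
1.11 -1.68 0.61 -0.002 0.001 0.112
0.91 -1.79 0.61 -0.002 0.001 0.112
```

View pics/w12.png

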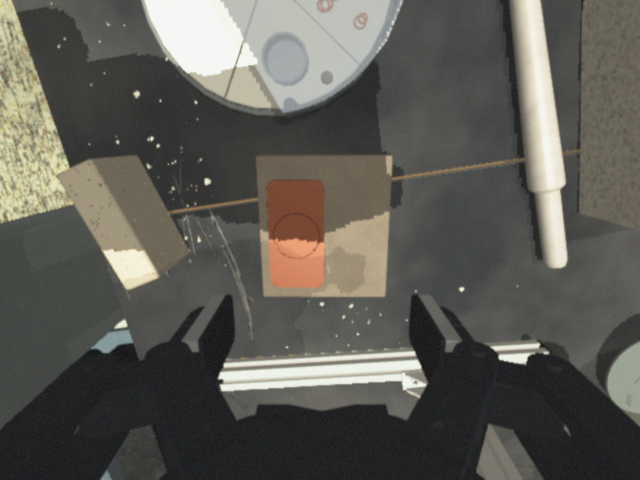

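```bash
python3 -m jog '2 -.4 .6 0 0 .112 .7;1.9 -.6 .6 0 0 .112 .7;1.8 -.8 .6 0 0 .112 .7;1.7 -1 .6 0 0 .112 .7;1.6 -1.2 .6 0 0 .112 .7;1.4 -1.4 .6 0 0 .112 .6;1.3 -1.5 0 0 0 .112 .6;1.1 -1.6 0 0 0 .112 .6';python3 -m jog '.7 -1.2 0 0 0 .112 .5;0 0 0 0 0 0 .5;0 0 0 0 0 0 .5'; python3 -c "
from h import *
go(566,295,60,-66.2)
snap('wrist','w13')"
```

```text
clock: 17.58
tcp_pos: [0.5659, 0.274, 0.1002]
ee_rot: [[0.887, 0.462, -0.025], [0.462, -0.887, -0.0], [-0.023, -0.011, -1.0]]
wrist_force: [1.2, -0.2, 0.2]
gripper_width: 0.0516
clock: 17.83
tcp_pos: [0.563, 0.2925, 0.0954]
ee_rot: [[0.935, 0.354, -0.03], [0.354, -0.935, -0.003], [-0.029, -0.008, -1.0]]
wrist_force: [0.2, -0.5, 0.5]
gripper_width: 0.0426
tcp [563.  292.5  95.4] yaw -69.3 d [  3.    2.5 -35.4] dyaw 3.1 j [-43.  60.  33.  78. -36.  54. -71.] w 42.6 t 17.83
0.48 -0.10 3.53 -0.009 0.029 -0.054
```

View pics/w13.png

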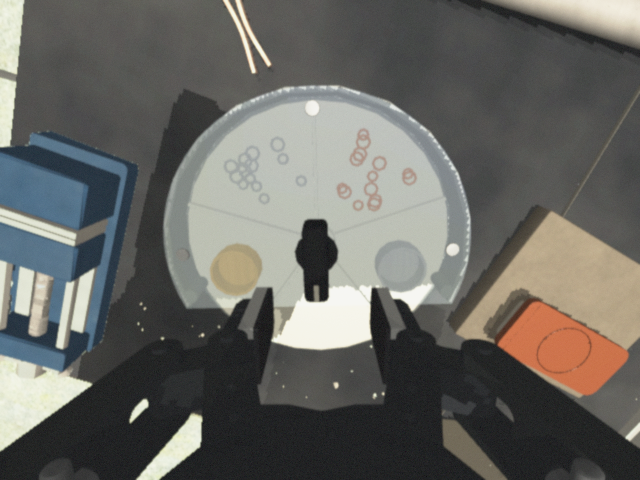

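```bash
python3 -c "
from h import *
c,p,d=load('w13')
q=ray(c,[[316,219],[316,300],[316,252]],.062)[:,:2]*1000;print(q,(q[0]+q[1])/2,np.degrees(np.arctan2(*(q[0]-q[1])[::-1])))"
python3 -m jog '.4 0 2 0 .03 -.03 .5;0 0 1.5 0 0 0 .5;0 0 0 0 0 0 .5'; python3 -c "
from h import *
go(566,295,44,-67)"
```

```text
[[590.75891364 306.06170604]
 [547.61060362 289.99677802]
 [573.97702612 299.81349342]] [569.18475863 298.02924203] 20.421246003660038
clock: 18.13
tcp_pos: [0.5662, 0.291, 0.0589]
ee_rot: [[0.922, 0.387, -0.001], [0.387, -0.922, 0.008], [0.002, -0.008, -1.0]]
wrist_force: [-0.0, -0.1, -0.0]
gripper_width: 0.0431
tcp [566.2 291.   58.9] yaw -67.2 d [ -0.2   4.  -14.9] dyaw 0.2 j [-43.  62.  30.  81. -38.  47. -67.] w 43.1 t 18.13
0.13 -0.37 1.49 -0.008 -0.002 -0.004
```

```bash
python3 -m jog '.2 -.5 1 0 0 0 .5;0 0 .3 0 0 0 .5;0 0 0 0 0 0 .5'; python3 -c "
from h import *
go(567,296.5,45,-67)"
```

```text
clock: 18.38
tcp_pos: [0.5667, 0.2947, 0.0457]
ee_rot: [[0.922, 0.388, -0.002], [0.388, -0.922, 0.008], [0.002, -0.008, -1.0]]
wrist_force: [0.4, -0.4, 0.1]
gripper_width: 0.0429
tcp [566.7 294.7  45.7] yaw -67.2 d [ 0.3  1.8 -0.7] dyaw 0.2 j [-43.  63.  30.  80. -38.  46. -67.] w 42.9 t 18.38
0.09 -0.15 0.07 -0.008 -0.002 -0.003
```

```bash
python3 -m jog '0 -.1 0 0 0 0 0;0 0 0 0 0 0 0;0 0 0 0 0 0 0;0 0 0 0 0 0 0' 30; python3 -m jog '0 0 0 0 0 -.12 0;0 0 0 0 0 -.12 0;0 0 0 0 0 -.12 0;0 0 0 0 0 -.12 0;0 0 0 0 0 0 0'; python3 -c "
from h import *
go(567,296,45,5)"
```

```text
clock: 18.72
tcp_pos: [0.5656, 0.2975, 0.0467]
ee_rot: [[0.921, 0.39, -0.003], [0.39, -0.921, 0.01], [0.002, -0.01, -1.0]]
wrist_force: [5.9, -4.7, -14.9]
gripper_width: 0.0133
clock: 19.13
tcp_pos: [0.5656, 0.2975, 0.0467]
ee_rot: [[0.62, 0.784, -0.002], [0.784, -0.62, 0.009], [0.006, -0.007, -1.0]]
wrist_force: [1.1, 2.9, -9.7]
gripper_width: 0.0135
tcp [565.6 297.5  46.7] yaw -38.3 d [ 1.4 -1.5 -1.7] dyaw 43.3 j [-40.  62.  22.  80. -30.  44. -45.] w 13.5 t 19.13
-0.00 0.03 0.02 -0.001 -0.001 -0.108
-0.01 0.03 0.02 -0.001 -0.001 -0.108
-0.01 0.03 0.02 -0.001 -0.001 -0.108
-0.01 0.03 0.02 -0.001 -0.001 -0.108
-0.02 0.02 0.02 -0.001 -0.001 -0.108
-0.02 0.02 0.02 -0.001 -0.001 -0.108
-0.02 0.02 0.02 -0.001 -0.001 -0.108
```

```bash
python3 -m jog '0 0 0 0 0 -.11 0;0 0 0 0 0 -.11 0;0 0 0 0 0 -.11 0;0 0 0 0 0 -.11 0;0 0 0 0 0 -.11 0;0 0 0 0 0 -.1 0;0 0 0 0 0 -.08 0;0 0 0 0 0 0 0'; python3 -c "
from h import *
go(567,296,45,5)
snap('wrist','w14')"
```

```text
clock: 19.8
tcp_pos: [0.5656, 0.2975, 0.0467]
ee_rot: [[-0.061, 0.998, -0.002], [0.998, 0.061, 0.008], [0.008, -0.001, -1.0]]
wrist_force: [1.6, 2.6, -6.8]
gripper_width: 0.013
tcp [565.6 297.5  46.7] yaw 3.5 d [ 1.4 -1.5 -1.7] dyaw 1.5 j [-36.  60.  12.  80. -16.  41. -14.] w 13.0 t 19.8
-0.16 0.13 0.16 -0.001 -0.008 -0.026
```

View pics/w14.png

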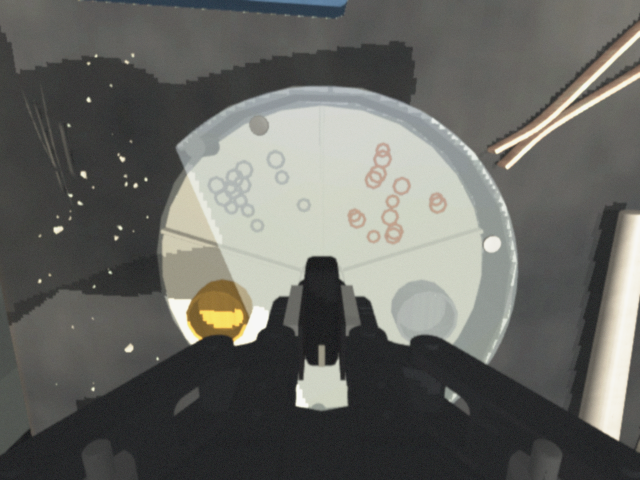

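```bash
python3 -m jog '0 0 0 0 0 -.035 0;0 0 0 0 0 0 0;0 0 0 0 0 0 .3;0 0 0 0 0 0 .5;0 0 0 0 0 0 .5;0 0 -3 0 0 0 .5;0 0 -4 0 0 0 .5;0 0 -2 0 0 0 .6'; python3 -c "
from h import *
c,p,d=snap('wrist','w15')
P=p.astype(int);m=(P[...,0]-P[...,2]>40)
for z in(.028,):
  for r in rects(c,m,z,150):print(r)
c,p,d=snap('top','t2')
P=p.astype(int);m=(P[...,0]-P[...,2]>40);m[:,:190]=0;m[:,285:]=0;m[:200]=0
for r in rects(c,m,.028,20):print(r)
"
```

```text
clock: 20.52
tcp_pos: [0.5643, 0.295, 0.1364]
ee_rot: [[-0.076, 0.997, -0.007], [0.997, 0.076, 0.003], [0.003, -0.007, -1.0]]
wrist_force: [-0.2, 0.6, 1.3]
gripper_width: 0.0509
(array([327., 387.]), array([581.6, 159.5]), [44.8, 98.3], np.float32(172.1))
(array([255., 255.]), array([514.1, 277.8]), [30.5, 35.7], np.float32(66.5))
(array([ 35., 135.]), array([361.7, 346.3]), [55.6, 131.0], np.float32(83.5))
(array([570.,  69.]), array([714.9, 420.6]), [3.2, 95.5], np.float32(39.5))
(array([552.,  51.]), array([700.4, 429.3]), [3.1, 89.4], np.float32(47.7))
(array([52., 27.]), array([382.2, 421. ]), [19.8, 32.3], np.float32(39.2))
(array([11., 21.]), array([357.4, 421.9]), [16.4, 23.9], np.float32(85.2))
(array([253., 243.]), array([515. , 260.8]), [7.8, 25.8], np.float32(11.8))
```

View pics/w15.png

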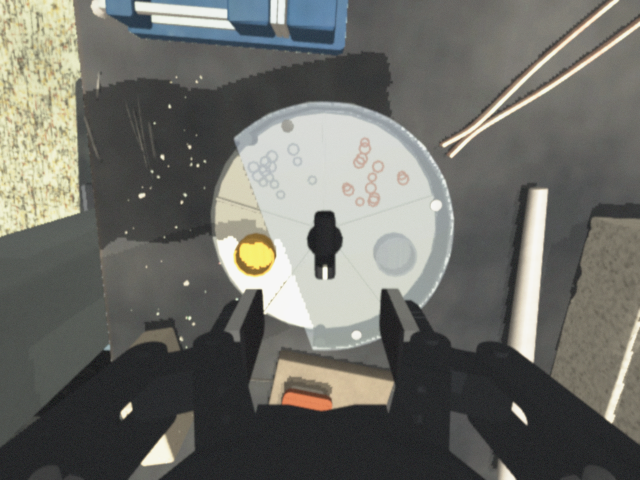

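View pics/t2.png

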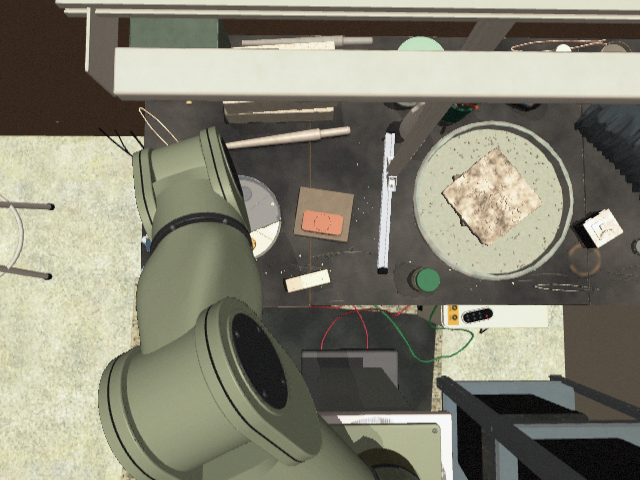

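```bash
python3 -c "
from h import *
go(514,275,110,-66.2)"
```

```text
tcp [564.9 295.4 136.6] yaw 4.4 d [-50.9 -20.4 -26.6] dyaw -70.6 j [-36.  53.  14.  77. -14.  51. -15.] w 51.2 t 20.62
-0.15 -0.47 0.24 -0.001 -0.000 0.112
-0.20 -0.46 0.24 -0.001 -0.000 0.112
-0.25 -0.43 0.24 -0.001 -0.000 0.112
-0.30 -0.40 0.24 -0.001 -0.000 0.112
-0.34 -0.36 0.24 -0.001 -0.000 0.112
-0.38 -0.32 0.24 -0.001 -0.000 0.112
-0.41 -0.28 0.24 -0.001 -0.000 0.112
-0.44 -0.23 0.24 -0.001 -0.000 0.112
-0.47 -0.18 0.24 -0.001 -0.000 0.112
-0.48 -0.13 0.24 -0.001 -0.000 0.112
-0.49 -0.07 0.24 -0.001 -0.000 0.112
```

```bash
python3 -m jog '-.15 -.5 .2 0 0 .112 .7;-.2 -.5 .2 0 0 .112 .7;-.25 -.4 .2 0 0 .112 .7;-.3 -.4 .2 0 0 .112 .7;-.35 -.4 .2 0 0 .112 .7;-.4 -.3 .2 0 0 .112 .7;-.4 -.3 .2 0 0 .112 .7;-.45 -.2 .2 0 0 .112 .7';python3 -m jog '-.5 -.2 0 0 0 .112 .7;-.5 -.1 0 0 0 .112 .7;-.5 0 0 0 0 .05 .7;0 0 0 0 0 0 .7;0 0 0 0 0 0 .7'; python3 -c "
from h import *
go(514,275,60,-66.2)
c,p,d=snap('wrist','w16')
"
```

```text
clock: 21.28
tcp_pos: [0.5265, 0.2791, 0.1202]
ee_rot: [[0.761, 0.649, -0.002], [0.649, -0.761, 0.005], [0.001, -0.005, -1.0]]
wrist_force: [-0.1, 0.4, -0.5]
gripper_width: 0.0599
clock: 21.7
tcp_pos: [0.5104, 0.2723, 0.1187]
ee_rot: [[0.918, 0.396, -0.004], [0.396, -0.918, 0.003], [-0.002, -0.004, -1.0]]
wrist_force: [0.4, -0.5, -0.5]
gripper_width: 0.0596
tcp [510.4 272.3 118.7] yaw -66.7 d [  3.6   2.7 -58.7] dyaw 0.5 j [-46.  53.  31.  92. -36.  45. -65.] w 59.6 t 21.7
0.22 -0.04 2.93 -0.002 0.001 -0.004
0.22 -0.05 2.93 -0.002 0.001 -0.004
```

View pics/w16.png

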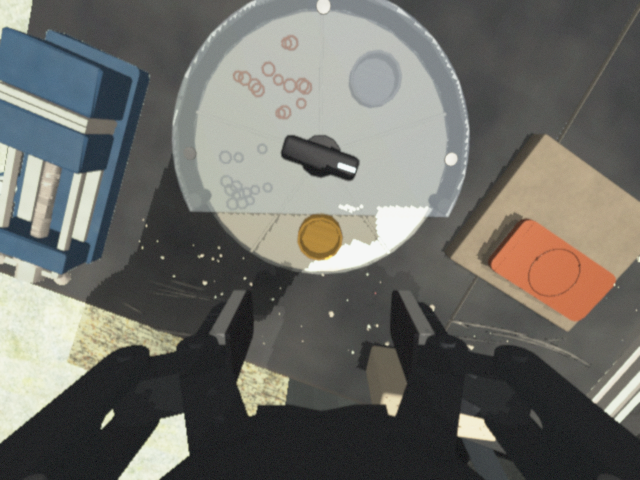

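```bash
python3 - <<'E'
from h import *
c,p,d=load('w16')
hs=cv2.cvtColor(p,cv2.COLOR_RGB2HSV).astype(int)
m=(hs[...,1]>120)&(hs[...,0]>12)&(hs[...,0]<30);m[:205]=0;m[275:]=0;m[:,:280]=0;m[:,360:]=0
m=cv2.morphologyEx(m.astype(np.uint8),cv2.MORPH_CLOSE,np.ones((5,5)))
for r in rects(c,m,.028,150):print(r)
for r in rects(c,m,.012,150):print(r)
cv2.imwrite('pics/c16.png',cv2.resize(p[195:285,270:370],None,fx=6,fy=6)[:,:,::-1])
E
```

```text
(array([319., 237.]), array([514.5, 275.7]), [29.8, 31.6], np.float32(23.4))
(array([319., 237.]), array([510.2, 274. ]), [31.9, 33.8], np.float32(23.4))
```

View pics/c16.png

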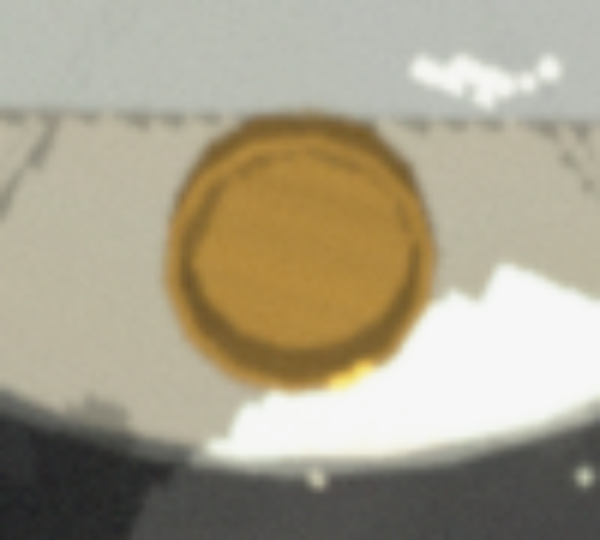

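```bash
python3 -m jog '.2 0 2.9 0 0 0 .55;.2 0 2.9 0 0 0 .52;0 0 0 0 0 0 .52;0 0 0 0 0 0 .52'; python3 -c "
from h import *
c,p,d=load('w16');print(ray(c,[[320.2,238.3]],.028))
go(513.5,275,40,-66.2)
c,p,d=snap('wrist','w17')
"
```

```text
clock: 22.08
tcp_pos: [0.5159, 0.2745, 0.0602]
ee_rot: [[0.915, 0.403, -0.001], [0.403, -0.915, 0.004], [0.001, -0.004, -1.0]]
wrist_force: [1.0, -0.4, 1.1]
gripper_width: 0.0446
[[0.51415054 0.27499072 0.028     ]]
tcp [515.9 274.5  60.2] yaw -66.2 d [ -2.4   0.5 -20.2] dyaw 0.0 j [-44.  58.  28.  93. -39.  39. -62.] w 44.6 t 22.08
-0.20 -0.13 2.02 -0.004 -0.001 -0.001
```

View pics/w17.png

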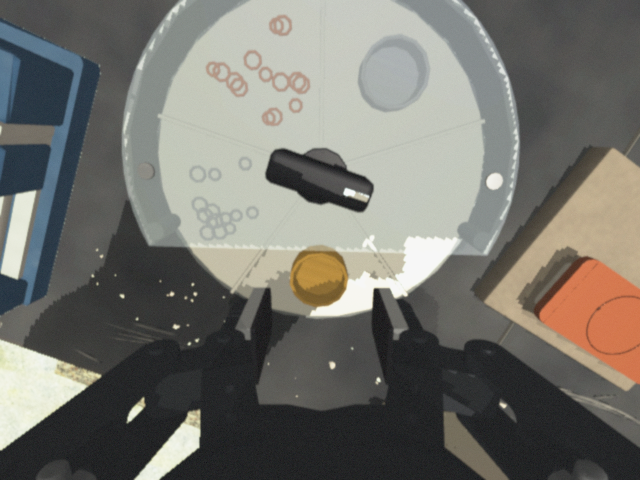

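```bash
python3 -m jog '-.15 -.1 2 0 0 0 .52;0 0 1.2 0 0 0 .52;0 0 0 0 0 0 .52;0 0 0 0 0 0 .52'; python3 -c "
from h import *
c,p,d=load('w17');print(ray(c,[[319.5,277]],.028))
go(513.8,275,19,-66.2)
c,p,d=snap('wrist','w18')
"
```

```text
clock: 22.47
tcp_pos: [0.5161, 0.2757, 0.0321]
ee_rot: [[0.914, 0.405, 0.003], [0.405, -0.914, 0.007], [0.006, -0.005, -1.0]]
wrist_force: [0.0, -0.5, 0.9]
gripper_width: 0.0445
[[0.51554209 0.27549208 0.028     ]]
tcp [516.1 275.7  32.1] yaw -66.1 d [ -2.3  -0.7 -13.1] dyaw -0.1 j [-43.  61.  26.  93. -41.  35. -61.] w 44.5 t 22.47
-0.24 -0.02 1.31 -0.005 -0.006 0.001
```

View pics/w18.png

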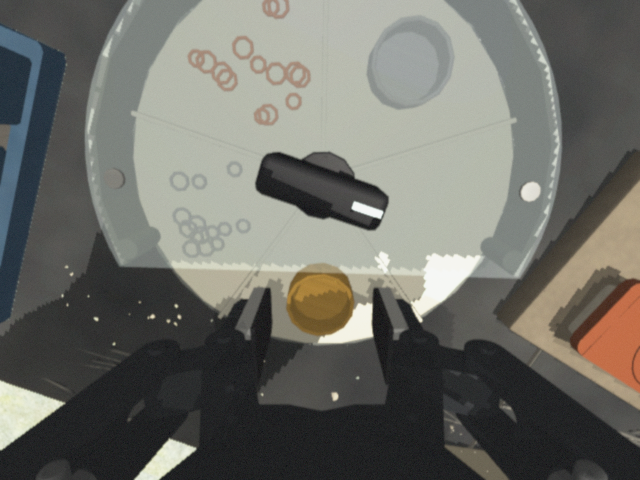

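```bash
python3 -m jog '-.1 0 .9 0 0 0 .52;0 0 .4 0 0 0 .52;0 0 0 0 0 0 .52'; python3 -c "
from h import *
go(514.5,275,19,-66.2)
c,p,d=snap('wrist','w19')
"
```

```text
clock: 22.77
tcp_pos: [0.5161, 0.2759, 0.0203]
ee_rot: [[0.914, 0.405, 0.006], [0.405, -0.914, 0.008], [0.009, -0.005, -1.0]]
wrist_force: [-1.1, -0.4, -0.0]
gripper_width: 0.0446
tcp [516.1 275.9  20.3] yaw -66.1 d [-1.6 -0.9 -1.3] dyaw -0.1 j [-43.  62.  25.  94. -42.  34. -60.] w 44.6 t 22.77
-0.18 0.02 0.13 -0.005 -0.009 0.002
```

View pics/w19.png

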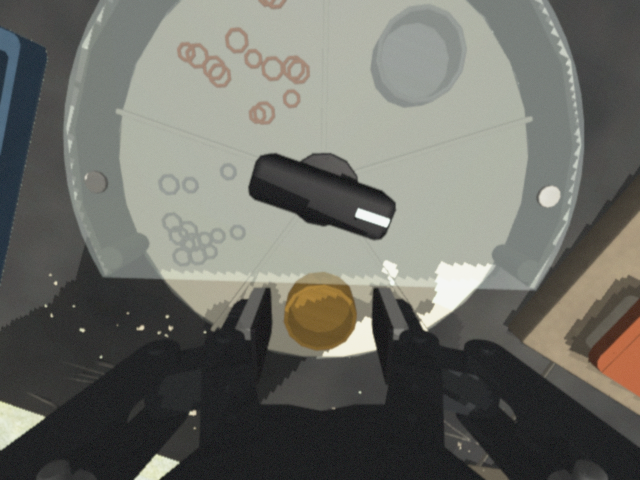

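```bash
python3 -m jog '-.1 0 .2 0 0 0 .5;0 0 0 0 0 0 0;0 0 0 0 0 0 0;0 0 0 0 0 0 0;0 0 0 0 0 0 0' 30; python3 -c "
from h import *
c,p,d=snap('wrist','w20')
go(514,275,70,-66.2)
"
```

```text
clock: 23.23
tcp_pos: [0.5153, 0.2755, 0.019]
ee_rot: [[0.914, 0.405, 0.007], [0.405, -0.914, 0.009], [0.01, -0.005, -1.0]]
wrist_force: [0.4, 0.1, -0.3]
gripper_width: 0.0305
tcp [515.3 275.5  18.9] yaw -66.1 d [-1.3 -0.5 51.1] dyaw -0.1 j [-43.  62.  25.  94. -42.  34. -60.] w 30.5 t 23.28
-0.05 -0.02 -2.55 -0.003 -0.005 0.001
-0.06 -0.01 -2.55 -0.003 -0.005 0.001
```

View pics/w20.png

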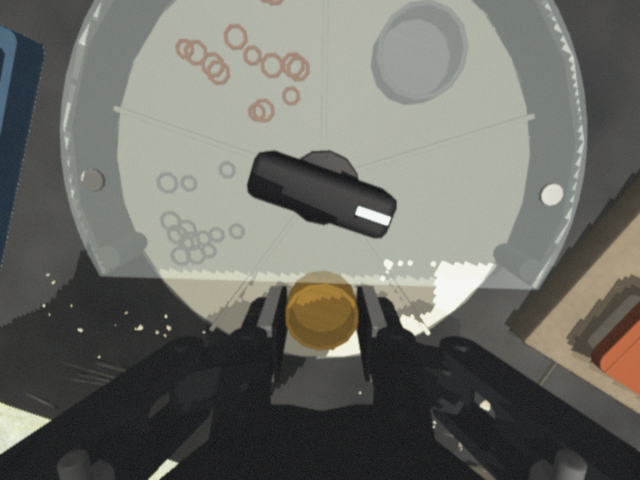

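Cup gripped at its diameter. Lift.

```bash
python3 -m jog '-.1 0 -.6 0 0 0 0;-.1 0 -1.5 0 0 0 0;0 0 -3 0 0 0 0;0 0 -3 0 0 0 0;0 0 0 0 0 0 0' 30; python3 -c "
from h import *
c,p,d=snap('wrist','w21')
go(557,117.5,95,-66.2)
"
```

```text
clock: 23.7
tcp_pos: [0.5121, 0.2729, 0.1034]
ee_rot: [[0.915, 0.404, 0.004], [0.404, -0.915, 0.007], [0.007, -0.004, -1.0]]
wrist_force: [0.7, -0.1, 0.5]
gripper_width: 0.0307
tcp [511.4 272.9 101.3] yaw -66.1 d [  45.6 -155.4   -6.3] dyaw -0.1 j [-45.  55.  30.  93. -38.  43. -64.] w 30.7 t 23.75
-0.42 3.21 0.11 -0.001 -0.001 0.000
-0.42 3.21 0.11 -0.001 -0.001 0.000
-0.42 3.21 0.12 -0.001 -0.001 0.000
-0.42 3.21 0.12 -0.001 -0.001 0.000
-0.42 3.21 0.12 -0.001 -0.001 0.000
```

View pics/w21.png

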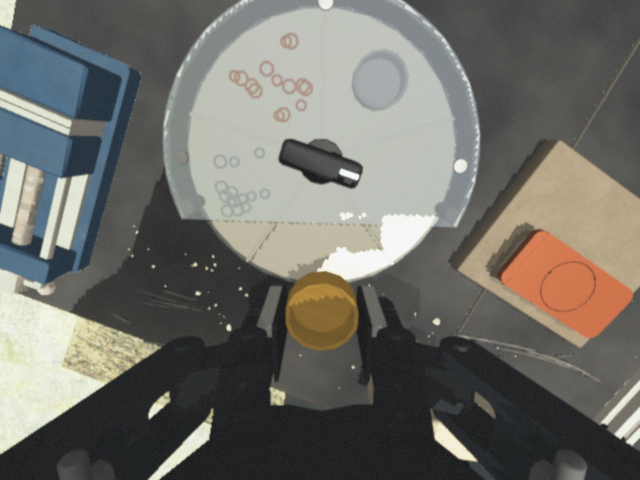

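```bash
python3 - <<'E'
from h import *
c,p,d=load('w21');t=manip.get_state()['tcp_pos']
cv2.imwrite('pics/c21.png',cv2.resize(p[260:360,270:370],None,fx=6,fy=6)[:,:,::-1])
for v in(307,311,315):print(v,(ray(c,[[321.5,v]],t[2]+.009)[0]-t)*1000)
c,p,d=load('w12')
m=(p.astype(int)[...,0]-p.astype(int)[...,2]>60)
print(ray(c,[[296.5,236]],.034))
E
```

```text
307 [2.95198738 0.69933944 9.        ]
311 [ 1.23084141 -0.06083735  9.        ]
315 [-0.5023646  -0.82634068  9.        ]
[[0.55772745 0.11719839 0.034     ]]
```

View pics/c21.png

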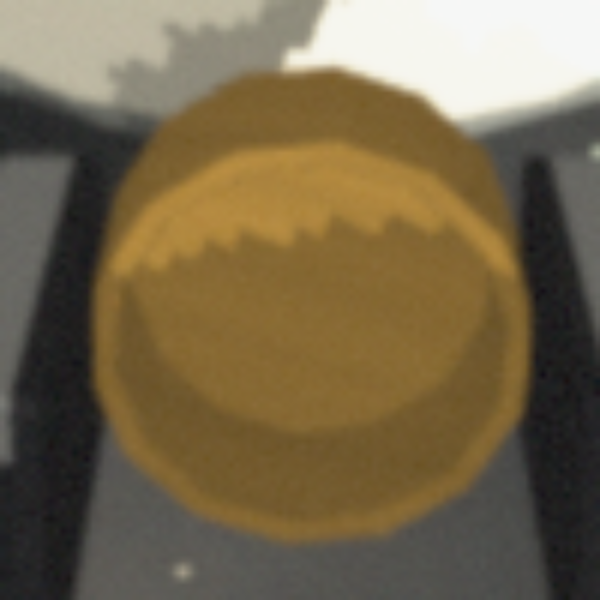

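```bash
python3 -m jog '-.4 3.2 .1 0 0 0 0;-.4 3.2 .1 0 0 0 0;-.4 3.2 .1 0 0 0 0;-.4 3.2 .1 0 0 0 0;-.4 2.7 .1 0 0 0 0;0 0 0 0 0 0 0;0 0 0 0 0 0 0' 30; python3 -c "
from h import *
go(558.5,118,60,-66.2)
"
```

```text
clock: 24.33
tcp_pos: [0.5557, 0.1186, 0.0936]
ee_rot: [[0.913, 0.408, 0.0], [0.408, -0.913, 0.007], [0.003, -0.006, -1.0]]
wrist_force: [-0.0, 0.7, 0.0]
gripper_width: 0.0308
tcp [555.7 118.6  93.6] yaw -65.9 d [  2.8  -0.6 -33.6] dyaw -0.3 j [-28.  54.  27.  95. -36.  39. -49.] w 30.8 t 24.33
0.22 0.19 3.36 -0.006 -0.003 0.005
```

```bash
python3 -m jog '.2 .15 2 0 0 0 0;0 0 1.5 0 0 0 0;0 0 0 0 0 0 0;0 0 0 0 0 0 0' 30; python3 -c "
from h import *
go(558.5,118,42,-66.2)
snap('wrist','w22')
"
```

```text
clock: 24.67
tcp_pos: [0.5576, 0.1198, 0.0574]
ee_rot: [[0.913, 0.409, -0.0], [0.409, -0.913, 0.008], [0.003, -0.007, -1.0]]
wrist_force: [-0.5, -0.9, -0.2]
gripper_width: 0.0308
tcp [557.6 119.8  57.4] yaw -65.9 d [  0.9  -1.8 -15.4] dyaw -0.3 j [-27.  57.  24.  96. -38.  35. -47.] w 30.8 t 24.67
0.00 0.21 1.54 -0.007 -0.003 0.006
```

View pics/w22.png

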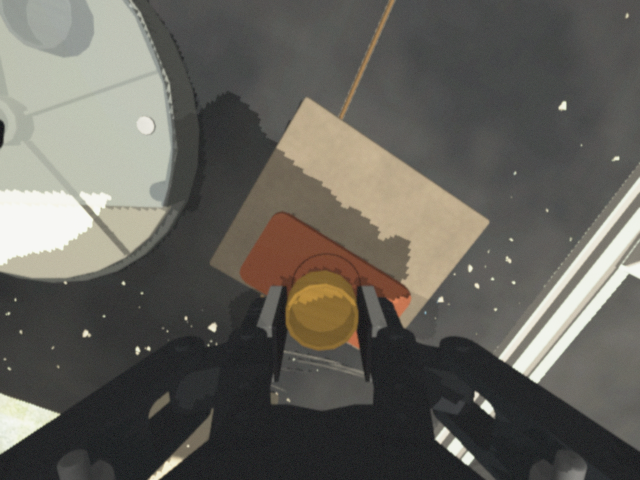

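```bash
python3 -m jog '0 .2 .8 -.006 0 0 0;0 0 .4 0 0 0 0;0 0 .2 0 0 0 0;0 0 0 0 0 0 0' 30; python3 -c "
from h import *
go(558.5,118,41,-66.2)
"
```

```text
clock: 25.05
tcp_pos: [0.5588, 0.1195, 0.0439]
ee_rot: [[0.912, 0.411, 0.004], [0.411, -0.912, 0.002], [0.005, -0.0, -1.0]]
wrist_force: [-0.2, 0.4, -0.8]
gripper_width: 0.0305
tcp [558.8 119.5  43.9] yaw -65.7 d [-0.3 -1.5 -2.9] dyaw -0.5 j [-27.  58.  24.  96. -38.  34. -47.] w 30.5 t 25.05
-0.09 0.12 0.29 -0.000 -0.005 0.008
```

```bash
python3 -m jog '-.1 .15 .2 0 0 0 0;0 0 .15 0 0 0 0;0 0 0 0 0 0 0' 30;python3 -m jog '0 0 .1 0 0 0 0;0 0 .1 0 0 0 0;0 0 0 0 0 0 0' 30
```

```text
clock: 25.3
tcp_pos: [0.5586, 0.1175, 0.0408]
ee_rot: [[0.912, 0.411, 0.005], [0.411, -0.912, 0.002], [0.006, -0.0, -1.0]]
wrist_force: [-0.0, 1.2, 1.6]
gripper_width: 0.0306
clock: 25.55
tcp_pos: [0.5588, 0.1174, 0.041]
ee_rot: [[0.912, 0.41, 0.006], [0.41, -0.912, 0.004], [0.007, -0.001, -1.0]]
wrist_force: [-0.6, 0.4, -0.9]
gripper_width: 0.0309
```

```bash
python3 -m jog '0 0 0 0 0 0 .45;0 0 0 0 0 0 .55;0 0 0 0 0 0 .55;0 0 -2 0 0 0 .55;0 0 -4 0 0 0 .55;-1 0 -4 0 0 0 .7;0 0 -1 0 0 0 .7;0 0 0 0 0 0 .7' 30;python3 -c "
from h import *
c,p,d=snap('wrist','w23')
go(436,146.5,110,14)
"
```

```text
clock: 26.22
tcp_pos: [0.548, 0.1118, 0.154]
ee_rot: [[0.912, 0.409, 0.003], [0.409, -0.912, 0.003], [0.004, -0.001, -1.0]]
wrist_force: [0.0, 0.1, -0.0]
gripper_width: 0.06
tcp [547.9 111.7 153.2] yaw -65.9 d [-111.9   34.8  -43.2] dyaw 79.9 j [-30.  49.  30.  95. -32.  45. -50.] w 59.9 t 26.27
-0.73 -0.65 0.36 0.000 -0.000 -0.116
-0.65 -0.73 0.36 0.000 -0.000 -0.116
-0.57 -0.80 0.36 0.000 -0.000 -0.116
-0.47 -0.86 0.36 0.000 -0.000 -0.116
-0.37 -0.91 0.36 0.000 -0.000 -0.116
-0.26 -0.94 0.36 0.000 -0.000 -0.116
-0.15 -0.97 0.36 0.000 -0.000 -0.116
-0.03 -0.98 0.36 0.000 -0.000 -0.116
0.08 -0.97 0.36 0.000 -0.000 -0.116
0.19 -0.96 0.36 0.000 -0.000 -0.116
0.30 -0.93 0.36 0.000 -0.000 -0.116
0.41 -0.89 0.36 0.000 -0.000 -0.116
```

View pics/w23.png

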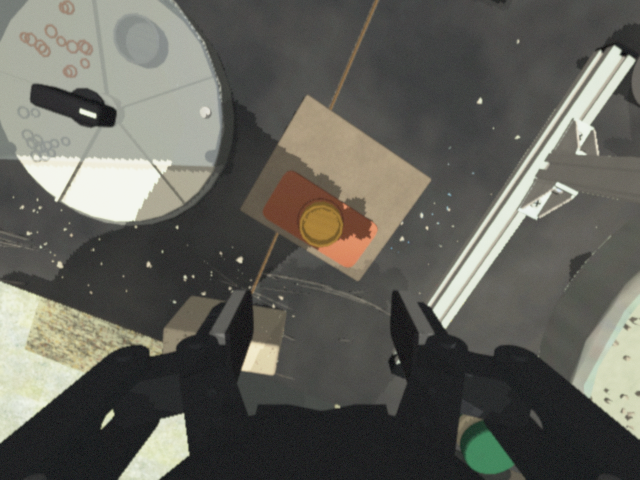

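```bash
python3 -m jog '-.7 -.65 .3 0 0 -.116 .7;-.65 -.7 .3 0 0 -.116 .7;-.6 -.8 .3 0 0 -.116 .7;-.5 -.9 .3 0 0 -.116 .7;-.4 -.9 .3 0 0 -.116 .7;-.3 -.9 .3 0 0 -.116 .7;-.15 -1 .3 0 0 -.116 .7;0 -1 .3 0 0 -.116 .7';python3 -m jog '.1 -1 .3 0 0 -.116 .7;.2 -1 .3 0 0 -.116 .7;.3 -.9 .3 0 0 -.116 .7;.3 -.6 .3 0 0 -.08 .7;0 0 0 0 0 0 .7;0 0 0 0 0 0 .7'; python3 -c "
from h import *
c,p,d=snap('wrist','w24')
P=p.astype(int)
go(436,146.5,80,14)
"
```

```text
clock: 26.93
tcp_pos: [0.4679, 0.1346, 0.1193]
ee_rot: [[0.181, 0.983, -0.004], [0.983, -0.181, 0.001], [0.0, -0.005, -1.0]]
wrist_force: [-0.7, -0.1, 0.8]
gripper_width: 0.0598
clock: 27.43
tcp_pos: [0.427, 0.1456, 0.1005]
ee_rot: [[-0.271, 0.962, -0.015], [0.963, 0.271, 0.002], [0.006, -0.014, -1.0]]
wrist_force: [0.3, -0.5, 0.5]
gripper_width: 0.0596
tcp [427.  145.6 100.5] yaw 15.7 d [  9.    0.9 -20.5] dyaw -1.7 j [-25.  45.   4. 118.  -9.  19.   3.] w 60.1 t 27.48
-0.17 0.91 2.04 -0.014 -0.006 0.030
```

View pics/w24.png

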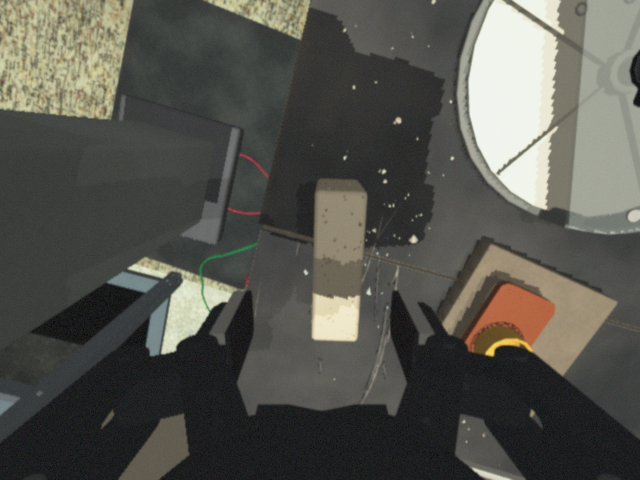

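```bash
python3 -c "
from h import *
c,p,d=load('w24')
q=ray(c,[[317,193],[366,193],[356,341],[313,339]],.06)[:,:2]*1000;print(q,q.mean(0));e=(q[0]+q[1]-q[2]-q[3]);print(np.degrees(np.arctan2(e[1],e[0])))"
python3 -m jog '-.1 .8 2 -.01 0 .03 .7;0 0 0 0 0 0 .7;0 0 0 0 0 0 .7'; python3 -c "
from h import *
go(436,146.5,38,14)"
```

```text
[[412.38598166 187.04886952]
 [437.00497111 194.03585935]
 [458.03544105 108.88611441]
 [433.25545328 103.06543478]] [435.17046178 148.25906951]
103.91395228091461
clock: 27.73
tcp_pos: [0.4359, 0.1465, 0.0798]
ee_rot: [[-0.234, 0.972, -0.005], [0.972, 0.234, 0.005], [0.006, -0.004, -1.0]]
wrist_force: [-0.7, -0.0, 0.2]
gripper_width: 0.0593
tcp [435.9 146.5  79.8] yaw 13.5 d [  0.1  -0.  -41.8] dyaw 0.5 j [-24.  47.   3. 117. -11.  16.   2.] w 59.3 t 27.73
-0.01 0.01 2.09 -0.002 -0.003 -0.004
-0.01 0.01 2.09 -0.002 -0.003 -0.004
```

```bash
python3 -m jog '0 0 2 0 0 0 .6;0 0 2 0 0 0 .6;0 0 0 0 0 0 .6;0 0 0 0 0 0 .6'; python3 -c "
from h import *
go(435.6,147.5,38,14)"
```

```text
clock: 28.07
tcp_pos: [0.4366, 0.1465, 0.0412]
ee_rot: [[-0.231, 0.973, -0.004], [0.973, 0.231, 0.005], [0.005, -0.002, -1.0]]
wrist_force: [0.9, 0.6, -0.5]
gripper_width: 0.0512
tcp [436.6 146.5  41.2] yaw 13.3 d [-1.   1.  -3.2] dyaw 0.7 j [-23.  52.   2. 118. -11.  10.   2.] w 51.2 t 28.07
0.11 -0.07 0.32 -0.002 -0.005 -0.012
```

```bash
python3 -m jog '.1 -.1 .3 0 0 -.012 .6;0 0 0 0 0 0 0;0 0 0 0 0 0 0;0 0 0 0 0 0 0;0 0 0 0 0 0 0;0 0 0 0 0 0 0' 60; python3 -c "
from h import *
go(435.6,147.5,116,14)"
```

```text
clock: 28.57
tcp_pos: [0.4362, 0.1477, 0.0422]
ee_rot: [[-0.243, 0.97, -0.0], [0.97, 0.243, 0.006], [0.005, 0.001, -1.0]]
wrist_force: [0.5, -1.2, -1.9]
gripper_width: 0.0266
tcp [436.2 147.7  42.2] yaw 14.1 d [-0.6 -0.2 73.8] dyaw -0.1 j [-24.  52.   2. 118. -11.  10.   2.] w 26.6 t 28.57
0.02 -0.03 -3.69 0.001 -0.003 0.001
0.01 -0.03 -3.69 0.001 -0.003 0.001
```

```bash
python3 -m jog '0 0 -2 0 0 0 0;0 0 -3 0 0 0 0;0 0 -3 0 0 0 0;0 0 -.5 0 0 0 0;0 0 0 0 0 0 0' 60; python3 -c "
from h import *
go(609.4,108.1,128,-8.4)"
```

```text
clock: 28.98
tcp_pos: [0.4357, 0.1469, 0.1304]
ee_rot: [[-0.243, 0.97, -0.002], [0.97, 0.243, 0.005], [0.006, -0.001, -1.0]]
wrist_force: [-0.4, -0.1, -1.7]
gripper_width: 0.0266
tcp [435.7 146.9 130.4] yaw 14.1 d [173.7 -38.8  -2.4] dyaw -22.5 j [-26.  41.   5. 115. -10.  24.   2.] w 26.6 t 28.98
-1.60 3.18 0.04 -0.000 -0.001 0.078
-1.34 3.30 0.04 -0.000 -0.001 0.078
-1.08 3.39 0.04 -0.000 -0.001 0.078
-0.81 3.47 0.04 -0.000 -0.001 0.078
-0.54 3.52 0.05 -0.000 -0.001 0.078
```

```bash
python3 -m jog '-1.6 3.2 0 0 0 .078 0;-1.3 3.3 0 0 0 .078 0;-1.1 3.4 0 0 0 .078 0;-.8 3.5 0 0 0 .078 0;-.5 3 0 0 0 .07 0;0 0 0 0 0 0 0;0 0 0 0 0 0 0' 60; python3 -c "
from h import *
go(609.4,108.1,90,-8.4)"
```

```text
clock: 29.57
tcp_pos: [0.6088, 0.1072, 0.123]
ee_rot: [[0.15, 0.989, -0.009], [0.989, -0.15, 0.004], [0.003, -0.01, -1.0]]
wrist_force: [-0.5, 1.0, -1.8]
gripper_width: 0.0266
tcp [608.8 107.2 123. ] yaw -8.7 d [  0.6   0.9 -33. ] dyaw 0.3 j [-19.  53.  13.  82. -15.  47.  -9.] w 26.6 t 29.57
0.09 0.08 3.30 -0.010 -0.003 -0.004
```

```bash
python3 -m jog '.1 .1 2 -.01 0 0 0;0 0 2 0 0 0 0;0 0 0 0 0 0 0;0 0 0 0 0 0 0' 60; python3 -c "
from h import *
go(609.4,108.1,60,-8.4)
snap('wrist','w25')"
```

```text
clock: 29.9
tcp_pos: [0.6077, 0.1082, 0.0787]
ee_rot: [[0.149, 0.989, -0.003], [0.989, -0.149, 0.002], [0.002, -0.003, -1.0]]
wrist_force: [0.3, 0.5, -1.6]
gripper_width: 0.0267
tcp [607.7 108.2  78.7] yaw -8.6 d [  1.7  -0.1 -18.7] dyaw 0.2 j [-19.  56.  12.  84. -16.  41.  -9.] w 26.7 t 29.9
0.01 0.18 1.87 -0.003 -0.002 -0.003
```

View pics/w25.png

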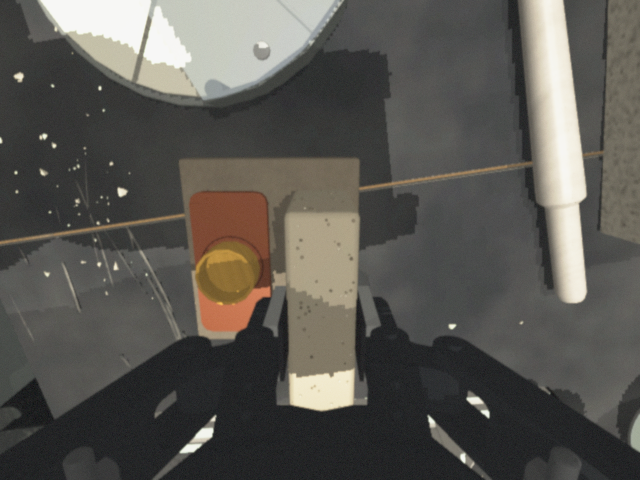

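```bash
python3 -m jog '0 .15 1 0 0 0 0;0 0 .6 0 0 0 0;0 0 0 0 0 0 0;0 0 0 0 0 0 0' 60; python3 -c "
from h import *
go(609.4,108.1,58,-8.4)"
```

```text
clock: 30.28
tcp_pos: [0.6095, 0.1085, 0.0633]
ee_rot: [[0.148, 0.989, -0.001], [0.989, -0.148, 0.003], [0.003, -0.001, -1.0]]
wrist_force: [0.6, -0.9, -1.6]
gripper_width: 0.0265
tcp [609.5 108.5  63.3] yaw -8.5 d [-0.1 -0.4 -5.3] dyaw 0.1 j [-18.  58.  12.  84. -16.  40.  -8.] w 26.5 t 30.28
-0.04 0.00 0.53 -0.001 -0.003 -0.002
```

```bash
python3 -m jog '0 0 .3 0 0 0 0;0 0 .2 0 0 0 0;0 0 0 0 0 0 0' 60; python3 -m jog '0 0 .15 0 0 0 0;0 0 .1 0 0 0 0;0 0 0 0 0 0 0';python3 -m jog '0 0 .1 0 0 0 0;0 0 .1 0 0 0 0;0 0 0 0 0 0 0'
```

```text
clock: 30.53
tcp_pos: [0.6098, 0.1086, 0.0586]
ee_rot: [[0.148, 0.989, 0.0], [0.989, -0.148, 0.003], [0.003, -0.0, -1.0]]
wrist_force: [-0.4, -0.7, -0.5]
gripper_width: 0.0263
clock: 30.78
tcp_pos: [0.61, 0.1085, 0.0572]
ee_rot: [[0.148, 0.989, 0.001], [0.989, -0.148, 0.003], [0.003, 0.0, -1.0]]
wrist_force: [-0.0, 1.2, -1.0]
gripper_width: 0.0265
clock: 31.03
tcp_pos: [0.6102, 0.1085, 0.0572]
ee_rot: [[0.148, 0.989, 0.002], [0.989, -0.148, 0.004], [0.004, 0.001, -1.0]]
wrist_force: [-0.8, -0.3, -2.1]
gripper_width: 0.0265
```

Seated. Release narrowly and rise.

```bash
python3 -m jog '0 0 0 0 0 0 .38;0 0 0 0 0 0 .42;0 0 0 0 0 0 .45;0 0 -1 0 0 0 .45;0 0 -3 0 0 0 .45;0 0 -4 0 0 0 .5;0 0 -4 0 0 0 .5;0 3 0 0 0 0 .5' 60; python3 -c "
from h import *
snap('wrist','w26');snap('top','t3');snap('scene','s3')
go(500,330,170)"
```

```text
clock: 31.7
tcp_pos: [0.6366, 0.1044, 0.1839]
ee_rot: [[0.147, 0.989, -0.002], [0.989, -0.147, 0.003], [0.003, -0.002, -1.0]]
wrist_force: [3.2, 1.1, 1.3]
gripper_width: 0.0428
tcp [637.6 102.6 176.2] yaw -8.6 d [-137.6  227.4   -6.2] dyaw 0.0 j [-18.  52.  15.  72. -14.  58. -10.] w 42.7 t 31.85
2.92 -2.43 0.11 -0.001 -0.000 -0.000
2.92 -2.43 0.10 -0.001 -0.000 -0.000
2.92 -2.43 0.10 -0.001 -0.000 -0.000
2.92 -2.43 0.10 -0.001 -0.000 -0.000
2.92 -2.43 0.10 -0.001 -0.000 -0.000
2.92 -2.43 0.09 -0.001 -0.000 -0.000
2.92 -2.43 0.09 -0.001 -0.000 -0.000
```

View pics/w26.png

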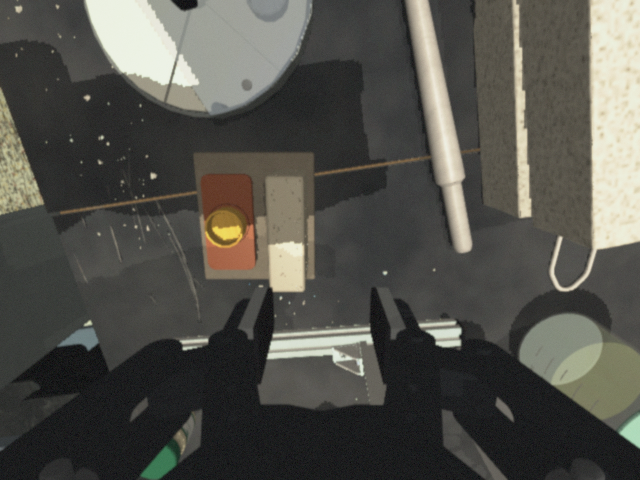

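```bash
python3 -m jog '2.9 -2.4 0 0 0 0 .5;2.9 -2.4 0 0 0 0 .5;2.9 -2.4 0 0 0 0 .5;2.9 -2.4 0 0 0 0 .5;2.9 -2.4 0 0 0 0 .5;2.9 -2.4 0 0 0 0 .5;2.9 -2.4 0 0 0 0 .5;0 0 0 0 0 0 .5'; python3 -m jog '3 -1 0 0 0 0 .5;3 -1 0 0 0 0 .5;3 -1 0 0 0 0 .5;0 0 0 0 0 0 .5;0 0 0 0 0 0 .5'; python3 - <<'E'
from h import *
snap('scene','s4')
c,p,d=snap('top','t4')
cv2.imwrite("pics/c4.png",cv2.resize(p[170:310,280:450],None,fx=4,fy=4,interpolation=cv2.INTER_CUBIC)[:,:,::-1])
c,p,d=load('s4');cv2.imwrite("pics/c4s.png",cv2.resize(p[210:330,280:430],None,fx=5,fy=5,interpolation=cv2.INTER_CUBIC)[:,:,::-1])
print(manip.get_state()['joint_vel'].max())
E
```

```text
clock: 32.52
tcp_pos: [0.4911, 0.3347, 0.1771]
ee_rot: [[0.154, 0.988, -0.013], [0.988, -0.154, -0.001], [-0.003, -0.013, -1.0]]
wrist_force: [-0.8, 1.3, 0.2]
gripper_width: 0.0428
clock: 32.93
tcp_pos: [0.4698, 0.4326, 0.178]
ee_rot: [[0.151, 0.988, -0.017], [0.989, -0.151, -0.003], [-0.006, -0.016, -1.0]]
wrist_force: [1.0, -0.7, -0.0]
gripper_width: 0.0427
1.191757137452431
```

View pics/c4.png

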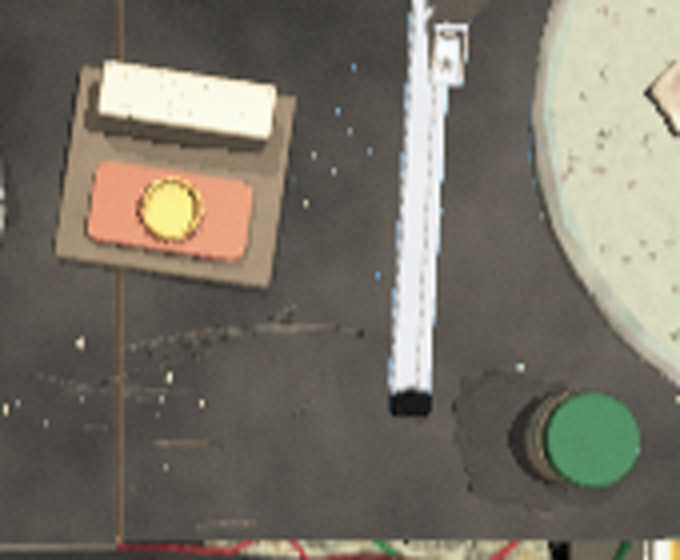

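View pics/c4s.png

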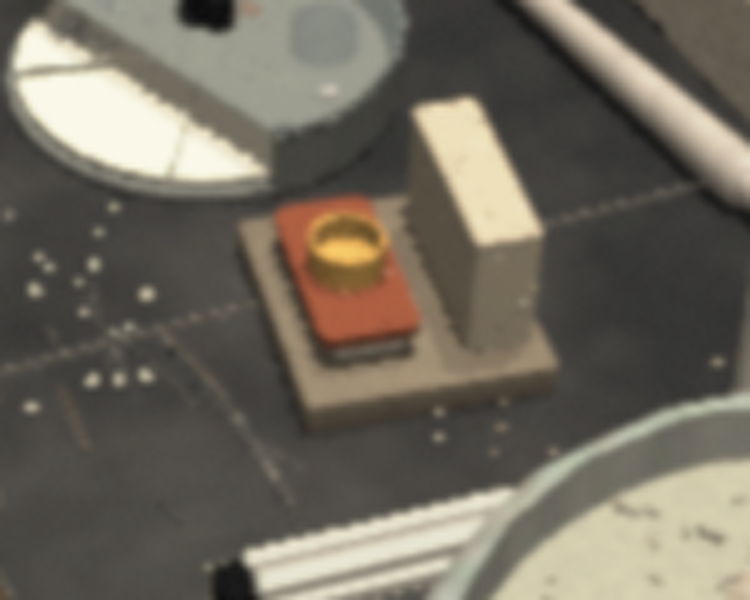

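Everything stands as intended. A final numeric check, then hand in.

```bash
python3 - <<'E'
from h import *
c,p,d=load('t4');P=p.astype(int);R,B=P[...,0],P[...,2];vv,uu=np.mgrid[:480,:640]
hs=cv2.cvtColor(p,cv2.COLOR_RGB2HSV).astype(int);w=(uu>290)&(uu<358)&(vv>180)&(vv<245)
pl=w&(R-B>60)
yl=w&(hs[...,0]>17)&(hs[...,0]<32)&(hs[...,1]>90)
sp=w&(R>200)&(R-B<45)&(vv<206)
S=np.array([578.7,112.6]);a=np.radians(-8.4);E=np.array([[np.cos(a),np.sin(a)],[-np.sin(a),np.cos(a)]])
for n,m,z in(("plate",pl,.034),("cup",yl,.050),("split",sp,.076)):
    for r in rects(c,m,z,40):print(n,r[1:],"slab",(E@(r[1]-S)).round(1))
g=(P[...,1]-R>20)&(uu>400)&(uu<450)&(vv>250)&(vv<303)
print("jar",[r[1] for r in rects(c,g,.057)])
E
```

```text
plate (array([558.1, 115.7]), [43.8, 84.6], np.float32(81.3)) slab [-20.8   0.1]
cup (array([558. , 115.3]), [27.1, 31.4], np.float32(0.0)) slab [-20.9  -0.4]
split (array([610.8, 108. ]), [26.8, 87.2], np.float32(81.5)) slab [32.4  0.1]
jar [array([ 437.4, -101.2])]
```

```bash
python3 -m jog '0 0 0 0 0 0 .5;0 0 0 0 0 0 .5;0 0 0 0 0 0 .5'; python3 -c "
from rig import manip
print(manip.sign_off())"
```

```text
clock: 33.28
tcp_pos: [0.4708, 0.4297, 0.1785]
ee_rot: [[0.154, 0.988, -0.017], [0.988, -0.154, -0.003], [-0.006, -0.016, -1.0]]
wrist_force: [-0.8, -0.4, -0.2]
gripper_width: 0.043
the job is handed in; nothing more can be done
None
```

The soldering set-up is in place on the slab, and I handed the job in at 33 s of the 128 s allowed. The sign-off reports no verdict.

I laid both chips flat on the slab's front half and bridged them with the plate. I then turned the tray by its knob about 72° counter-clockwise, took the brass cup from the open front, set it on the plate and stood the brick behind it.

My last camera measurements, in the slab's frame:

| Thing | x (mm) | y (mm) | Note |
|---|---|---|---|
| Plate | −21 | 0 | square to the slab within about 0.3° |
| Brass cup | −21 | 0 | within about 1 mm of the plate's middle |
| Brick | +32 | 0 | upright, parallel to the plate, roughly 18 mm clear of it |

- **Jar and silver cup:** the flux jar is within 0.1 mm of where it started, and the silver cup is still under the cover.
- **Chips:** before the plate covered them they measured about 56 mm apart, centre to centre. In the side view the plate looks level on them.
- **Height and tilt:** I did not measure these at the end; I judged them from the pictures and from where the tool stopped as each piece came to rest.
- **Disagreements:** readings of the same thing from the wrist and top cameras differed by 1 to 2 mm, well inside the limits.
- **Corrections on the way:** I re-gripped the first chip because the first grip was too high. Picking up the plate also needed about 2° of tilt, because joint 6 had reached its limit. No check failed.

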